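# Make up the cleaning kit and the inspection kit on their shadow boards

## Task

Make up two tool kits on the shadow boards: the cleaning kit on the green board is the teal brush, the white tube with the green cap and the blue-and-white pen; the inspection kit on the orange board is the black loupe and the black marker. Set each thing squarely on its own pale shape, centred and lined up with it (either way round, brush and loupe upright): in each kit the pen goes on the thin bar, the loupe on the disc, the brush on the middle oval and the tube on the wider oval. Leave the roll of tape and the parts case where they are.

Things in the scene. Friction and masses are not known exactly. Their poses are not given: they have to be found in the camera images.
- green_board: Green fixed foam shadow board, 164 (x) x 204 (y) mm at its foot, flat top 8 mm above the bench, no rim. Origin at the centre of its underside. The pale shapes on its top are flush paint. Long shapes run along the board's x. Its yaw is within 0.25 rad of the bench's axes; the two boards may change places. Pale shapes, centred at board x = 0: thin bar 18 x 146 mm at y = -65 mm (blue-and-white pen), oval 34 x 90 mm at y = 0 (brush), wider oval 38 x 94 mm at y = +65 mm (tube).
- orange_board: Orange fixed foam shadow board, 164 (x) x 204 (y) mm at its foot, flat top 8 mm above the bench, no rim. Origin at the centre of its underside. The pale shapes on its top are flush paint. Long shapes run along the board's x. Its yaw is within 0.25 rad of the bench's axes; the two boards may change places. Pale shapes, centred at board x = 0: thin bar 18 x 140 mm at y = -45 mm (black marker), disc of 41 mm diameter at y = +40 mm (loupe).
- brush: Teal hand brush standing on its bristles, loop handle on top; 30 (x) x 85 (y) x 55 (z) mm, 70 g. Origin at the centre of its underside. Grip it across its 30 mm width (x): the sides are steepest and widest about 20 mm above the bench and lean inward above that, so take it low, with the fingertips about 10 mm above the bench. Starts standing on the bench, long axis roughly across the bench (y), within about 0.4 rad.
- tube: White squeeze tube of cream with a green cap, lying flat, rigid; 34 (x) x 90 (y) x 21 (z) mm, 30 g. Origin under the middle of its length. Grip it across x. Starts lying on the bench, long axis roughly across the bench (y), within about 0.4 rad.
- blue_pen: Ball pen with white barrel and blue cap; 11 (x) x 143 (y) x 11 (z) mm, 12 g; its flat-lying section does not roll. Origin under its middle. Grip it across x. Starts lying on the bench, long axis roughly across the bench (y), within about 0.4 rad.
- black_marker: All-black marker pen; 12 (x) x 133 (y) x 13 (z) mm, 12 g; does not roll. Origin under its middle. Grip it across x. Starts lying on the bench, long axis roughly across the bench (y), within about 0.4 rad.
- loupe: Black round stand loupe, 37 mm in diameter and 36 mm high, 45 g, standing upright. Origin at the centre of its underside; any yaw.
- tape_roll: Roll of beige masking tape lying flat, 104 mm across, 25 mm high, loose. Bystander: leave it. Origin at the centre of its underside.
- parts_case: Small whitish parts case with clear lid, 98 x 130 x 33 mm, loose. Bystander: leave it. Origin at the centre of its underside.
Mind the look-alikes: they are no part of the job. Leave any yellow look-alike of the blue_pen alone.

How it is judged:
By the outcome, as a careful person would: the job done as asked, in the order asked, and still so for the second after the job is handed in, with the robot touching nothing.
It also fails if it takes over 126 s, if anything falls off the work surface, if the arm or the gripper's body presses on something with over 40 N, if the wrist force passes 120 N, or if a joint passes its speed limit or range.

## Robot

A 7-joint arm with a two-finger parallel gripper is mounted at the origin on a cart in front of the work surface, level with it; the furniture and walls round the work are solid. World frame = base frame: x ahead of the robot, y to its left, z up, the work surface at z = 0. Lengths are in m, angles in rad, forces in N, time in s.
With the tool pointing down it reaches from about 0.425 to 0.925 m from the base axis. Payload 6.8 kg.
Tool frame: the origin (TCP) lies at the very end of the fingers, on their centre line; the grasp point (between the pads) lies 19 mm behind it (r.tcp_to_grasp is the distance from the TCP to the grasp point, in m); z points along the fingers, y is the line along which they close (so a half turn about z gives the same grasp; the last joint's range is limited). The gripper opens to 85 mm and grips with 20 to 120 N. Pads are 22 mm wide; open, the fingers measure 114 mm over their backs; the gripper's body (76 mm by 85 mm) begins 54 mm behind the grasp point. The pads swing forward as they close: fully open they stand 13 mm farther back than shut.
Start: joints at [-1.408, 0.477, 0.022, 1.555, -0.011, 1.109, -0.083], TCP at [0.181, 0.65, 0.231] pointing down, gripper open.
Joint ranges: [-2.96, 2.96], [-0.34, 2.1], [-1.41, 1.46], [0.24, 2.44], [-1.37, 4.51], [0.17, 1.92], [-2.96, 2.96]. Speed limits (rad/s): [2.39, 2.39, 3.14, 3.14, 3.14, 3.14, 3.14].

## Interface

Orientations are given as a rotation vector (axis times angle).
In Python, from bench import r gives the robot as it stands.
- The arm moves only by the tool step_arm, never from a script. Its argument "moves" is a list of rows, each a list of 7 numbers: the shift along the tool's x, y, z in mm, then the turn, a rotation vector about the tool's x, y, z in rad, then the finger opening in mm, from 0 to 85.4. A call has 1 to 8 rows; each row is the pose to reach, as a shift and turn from the pose commanded when the call began, along the tool's axes at that moment; what a row does not reach only later rows make up. A row lasts 1/10 s, in which the tool goes at most 50 mm and 8.59 degrees, less where a joint would pass 70% of its speed; a pose out of reach is approached as far as the arm can. A call with a gripper value outside its range is refused whole. The fingers move at their own pace and stop on an object; "grip_force" is the grip in N (left out, the last holds). Time passes only in rows, so rows that repeat a pose let the fingers close. It gives the time, the measured TCP pose, the force, the opening and the grip force at its end, in the units of the state.
- r.get_obs(): the state, without advancing time (a new reading comes with each control period).
- r.grab_frame(name): name is "side" or "top" or "wrist"; returns a dict with "image" (420x560x3 uint8, red, green, blue), "depth" (420x560 float32, m along the optical axis (not along the pixel's ray), 0 where there is no reading), "mtx" (3x3 intrinsics, pixels), "rvec" (rotation vector, rad) and "tvec" (3), from world to camera coordinates, as OpenCV has them. Camera axes: x right, y down, z forward; pixel columns grow to the right and rows downward; lengths in m; the calibration is good to about 2 mm. A picture is of the moment at which its call begins.
- r.hand_in(): hands the job in; it is judged then, once.
The state is a dict: "clock": time; "joints": joint angles; "qvel": joint speeds; "tau": joint torques, N m; "tcp_pos": TCP position; "orientation": TCP orientation; "contact_force": force on the tool from outside, world axes, zero at the start; "moment": the same for the moment, N m; "grip_width": finger opening in m; "gripper_force": force on a finger pad.
Only numpy, scipy, OpenCV 4.12 (cv2) and the standard library are available. Lean on these libraries where they do the work, as an engineer would, in place of code of your own. Each camera call takes 0.05 s, during which the arm holds its last target. There are 200 camera calls.

## Working session

There is one attempt and no reset: what is moved stays moved. The work goes in short steps, Python scripts to look and compute and a tool call to move; the robot and the scene stay as the last step left them, time stands still between calls to the robot, and variables do not carry over. Pictures are saved under pics/ and viewed, at most 14 in all, crops included, and the job is handed in when it is done.

Besides the shell and the picture viewer there is one more tool, called after "Emit:" as name([rows], argument=value, ...), one row to a line, values as JSON. step_arm: Moves the arm, as the interface text tells. Its arguments: {"type":"object","properties":{"moves":{"type":"array","items":{"type":"array","items":{"type":"number"}}},"grip_force":{"type":"number"}},"required":["moves"]}

```bash
mkdir -p pics; cat > h.py <<'E'
import numpy as np, cv2
from bench import r
def grab(n):
    f=r.grab_frame(n); f['R']=cv2.Rodrigues(np.array(f['rvec'],float))[0]; return f
def save(f,p,box=None,scale=1):
    im=f['image'][:,:,::-1]
    if box: im=im[box[1]:box[3],box[0]:box[2]]
    cv2.imwrite(p,cv2.resize(im,None,fx=scale,fy=scale,interpolation=cv2.INTER_CUBIC))
def ray(f,uv,z):
    uv=np.atleast_2d(np.asarray(uv,float)); K=np.array(f['mtx']); R=f['R']; t=np.array(f['tvec']).ravel()
    d=np.c_[(uv-K[:2,2])/K[[0,1],[0,1]],np.ones(len(uv))]@R; c=-R.T@t
    s=(z-c[2])/d[:,2]; return c+d*s[:,None]
def cloud(f):
    K=np.array(f['mtx']); d=f['depth']; v,u=np.indices(d.shape)
    p=np.stack([(u-K[0,2])/K[0,0]*d,(v-K[1,2])/K[1,1]*d,d],-1)
    return (p-np.array(f['tvec']).ravel())@f['R']
E
python3 - <<'E'
from h import *
o=r.get_obs(); print(o)
for n in('top','side','wrist'):
    f=grab(n); save(f,f'pics/{n}0.png'); print(n,-f['R'].T@np.array(f['tvec']).ravel(),f['mtx'][0][0]); np.savez(f'{n}0.npz',**f)
E
```

```text
{'clock': 0.0, 'joints': array([-1.40810281,  0.47781846,  0.02236884,  1.55646304, -0.01150587,
        1.10932006, -0.08310769]), 'qvel': array([-6.24679363e-04, -7.39275560e-05, -1.25014712e-05, -2.29339662e-04,
       -3.86755299e-04, -8.57183799e-04,  3.55652545e-04]), 'tau': array([ 5.04474392e-04, -5.96449149e+01,  1.60835255e+00, -2.81198180e+01,
        1.25821255e-02,  9.51063121e-03,  1.32528578e-05]), 'tcp_pos': array([0.18042925, 0.64980962, 0.2303091 ]), 'orientation': array([-4.24071466e-01, -3.11273140e+00,  2.94887253e-03]), 'contact_force': array([-0.17894436,  0.97496765,  0.07995424]), 'moment': array([0.01813299, 0.01767049, 0.04449366]), 'gripper_force': 0.0, 'grip_width': 0.085120051682756}
top [0.40041263 0.09167397 0.99704992] 397.62673375726587
side [0.46871191 1.29023782 1.11405176] 532.5631095765125
wrist [0.09846854 0.67211593 0.37296947] 376.9123047154868
```

View pics/top0.png

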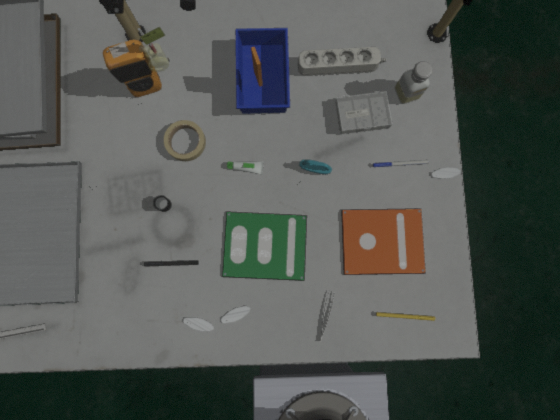

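View pics/side0.png

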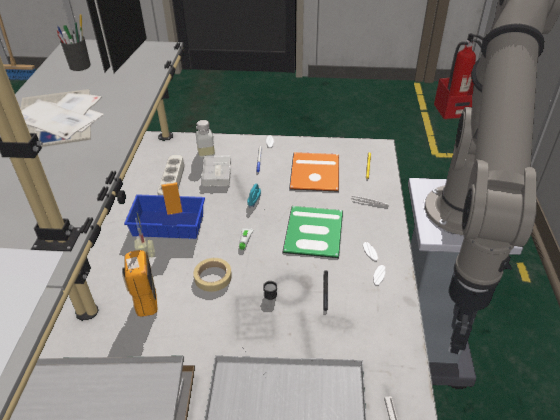

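The top view shows the green board around (265,245), orange (383,241), brush (315,167), tube (244,167), loupe (162,203) and marker (170,263). There are two pens: blue and white at (400,163) and yellow at (403,316). The one at (400,163) has a white barrel and blue cap, so it fits the description. I'll measure everything coarsely and confirm the pens in a crop.

```bash
python3 - <<'E'
from h import *
f=dict(np.load('top0.npz')); im=f['image']; hsv=cv2.cvtColor(im,cv2.COLOR_RGB2HSV)
def comp(mask,box,z,name):
    m=np.zeros(mask.shape,np.uint8); x0,y0,x1,y1=box; m[y0:y1,x0:x1]=mask[y0:y1,x0:x1]
    n,l,s,c=cv2.connectedComponentsWithStats(m); i=1+np.argmax(s[1:,4])
    v,u=np.nonzero(l==i); p=ray(f,np.c_[u,v],z)[:,:2].astype(np.float32)
    (cx,cy),(w,h),a=cv2.minAreaRect(p); b=cv2.boxPoints(((cx,cy),(w,h),a)); e=[b[1]-b[0],b[2]-b[1]]
    L=max(e,key=np.linalg.norm); print(name,s[i,4],'c %.3f %.3f'%(cx,cy),'wh %.3f %.3f'%(w,h),'long yaw %.3f'%np.arctan(L[1]/L[0]), 'mean',p.mean(0).round(3),'dist %.3f'%np.hypot(cx,cy))
H,S,V=[hsv[...,i].astype(int) for i in range(3)]; g=im.astype(int)
comp((H>50)&(H<85)&(S>120),(210,200,320,290),.008,'green')
comp((H<20)&(S>120),(330,200,440,290),.008,'orange')
comp((H>85)&(H<105)&(S>90),(290,150,340,185),.02,'brush')
comp(((V>200)|((H>40)&(H<85)&(S>100))),(215,150,275,185),.01,'tube')
comp(((V>205)|((H>100)&(H<130)&(S>100))),(360,150,435,175),.006,'pen')
comp(V<80,(130,250,210,275),.008,'marker')
comp(V<80,(145,190,180,220),.03,'loupe')
for n,b in(('green',(215,205,312,286)),('orange',(335,202,430,280))):
    m=np.zeros(S.shape,np.uint8);x0,y0,x1,y1=b;m[y0:y1,x0:x1]=((S<70)&(V>170))[y0:y1,x0:x1]
    k,l,s,c=cv2.connectedComponentsWithStats(m)
    for i in range(1,k):
        if 150<s[i,4]<1500: print(n,s[i],ray(f,c[i],.008)[0,:2].round(4))
a=im[145:182,355:450];b=im[298,:1]
b=im[298:335,355:450]; cv2.imwrite('pics/pens.png',cv2.resize(np.vstack([a,b])[:,:,::-1],None,fx=6,fy=6,interpolation=cv2.INTER_CUBIC))
E
```

```text
green 2018 c 0.465 0.144 wh 0.156 0.156 long yaw 1.493 mean [0.468 0.135] dist 0.487
orange 4350 c 0.467 -0.171 wh 0.200 0.159 long yaw 1.561 mean [ 0.466 -0.168] dist 0.498
brush 282 c 0.659 -0.009 wh 0.078 0.027 long yaw 1.294 mean [ 0.659 -0.009] dist 0.659
tube 28 c 0.668 0.161 wh 0.020 0.008 long yaw 1.546 mean [0.67  0.161] dist 0.688
pen 51 c 0.664 -0.182 wh 0.008 0.044 long yaw -1.511 mean [ 0.664 -0.183] dist 0.689
marker 281 c 0.428 0.359 wh 0.012 0.142 long yaw -1.566 mean [0.428 0.358] dist 0.558
loupe 302 c 0.574 0.382 wh 0.064 0.040 long yaw 1.545 mean [0.573 0.385] dist 0.689
```

View pics/pens.png

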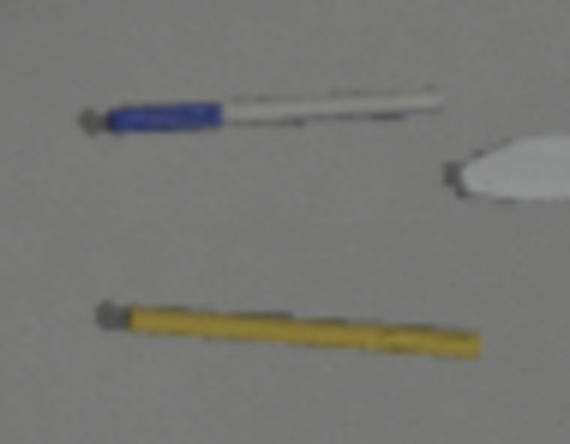

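The crop confirms it: the upper pen has the blue cap and white barrel, so it is the target, and the lower one is the yellow look-alike. Next I'll write a move helper and check the wrist camera's geometry.

```bash
cat >> h.py <<'E'
from scipy.spatial.transform import Rotation as Ro
def plan(p,yaw,obs=None,pr=True):
    """shift (mm) and turn about tool axes to reach p with tool down, tool y at yaw (mod pi not applied)"""
    o=obs or r.get_obs(); R=Ro.from_rotvec(o['orientation']).as_matrix()
    y=np.array([np.cos(yaw),np.sin(yaw),0]); z=np.array([0,0,-1.]); T=np.c_[np.cross(y,z),y,z]
    s=R.T@(np.array(p)-o['tcp_pos'])*1000; t=Ro.from_matrix(R.T@T).as_rotvec()
    print('shift',s.round(1),'turn',t.round(3),'t',o['clock'].__round__(2))
E
python3 - <<'E'
from h import *
f=dict(np.load('wrist0.npz')); R=Ro.from_rotvec([-4.24071466e-01, -3.11273140e+00,  2.94887253e-03]).as_matrix()
print('cam axes in tool (rows x,y,z)\n',(f['R']@R).round(3)); c=-f['R'].T@f['tvec'].ravel(); print('cam in tool',R.T@(c-[0.18042925, 0.64980962, 0.2303091]))
plan([.50,-.06,.33],0)
E
```

```text
cam axes in tool (rows x,y,z)
 [[ 0.     1.    -0.001]
 [-0.945  0.    -0.328]
 [-0.328  0.001  0.945]]
cam in tool [ 0.08491957 -0.00069939 -0.14267197]
shift [-497.8 -598.8  -98.6] turn [-1.0e-03  1.0e-03  1.3e+00] t 0.15
```

Emit:
step_arm([
  [-390, -530, -120, 0, 0, 1.3, 85],
  [-390, -530, -120, 0, 0, 1.3, 85],
  [-390, -530, -120, 0, 0, 1.3, 85],
  [-390, -530, -120, 0, 0, 1.3, 85],
  [-390, -530, -120, 0, 0, 1.3, 85],
  [-390, -530, -120, 0, 0, 1.3, 85],
  [-390, -530, -120, 0, 0, 1.3, 85],
  [-390, -530, -120, 0, 0, 1.3, 85],
], grip_force=30)

```text
clock: 0.95
tcp_pos: [0.3208, 0.2805, 0.3033]
orientation: [-2.115, -2.323, -0.0]
contact_force: [1.3, -0.2, -0.1]
grip_width: 0.0851
gripper_force: 0.0
```

```bash
python3 -c "
from h import *
plan([.52,.06,.35],0)"
```

```text
shift [-238.2  177.7  -46.8] turn [-0.    -0.     0.094] t 0.95
```

Emit:
step_arm([
  [-220, 170, -45, 0, 0, 0, 85],
  [-220, 170, -45, 0, 0, 0, 85],
  [-220, 170, -45, 0, 0, 0, 85],
  [-220, 170, -45, 0, 0, 0, 85],
  [-220, 170, -45, 0, 0, 0, 85],
  [-220, 170, -45, 0, 0, 0, 85],
  [-220, 170, -45, 0, 0, 0, 85],
  [-220, 170, -45, 0, 0, 0, 85],
])

```text
clock: 1.75
tcp_pos: [0.5114, 0.0804, 0.3477]
orientation: [-2.109, -2.328, 0.001]
contact_force: [0.3, 0.8, -1.1]
grip_width: 0.0851
gripper_force: 0.0
```

```bash
python3 - <<'E'
from h import *
f=grab('wrist'); np.savez('wrist1.npz',**f); save(f,'pics/wrist1.png'); print(r.get_obs()['tcp_pos'],r.get_obs()['joints'].round(2),abs(r.get_obs()['qvel']).max())
E
```

```text
[0.51088781 0.08146685 0.34753681] [-0.88  0.12  0.67  1.81 -0.08  1.24 -0.08] 0.01808441653383767
```

View pics/wrist1.png

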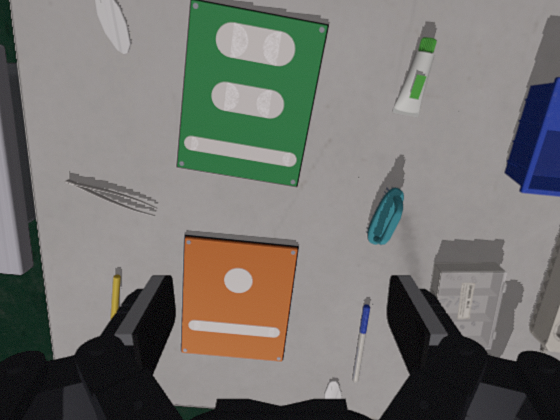

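The wrist view shows the green board shapes at (255,44), (248,100) and (240,151), and the orange disc at (238,281) with its bar at (234,329). The tube is at (416,75), the brush at (385,215) and the blue pen at (361,343). I'll measure them all from this frame.

```bash
cat >> h.py <<'E'
def rects(f,mask,box,z,amin=100,close=0,pr=''):
    m=np.zeros(mask.shape,np.uint8); x0,y0,x1,y1=box; m[y0:y1,x0:x1]=mask[y0:y1,x0:x1]*255
    if close: m=cv2.morphologyEx(m,cv2.MORPH_CLOSE,np.ones((close,close),np.uint8))
    cs,_=cv2.findContours(m,cv2.RETR_EXTERNAL,cv2.CHAIN_APPROX_NONE); out=[]
    for c in cs:
        if cv2.contourArea(c)<amin: continue
        p=ray(f,c[:,0],z)[:,:2]; q=((p-p.mean(0))*1e3).astype(np.float32)
        (cx,cy),(w,h),a=cv2.minAreaRect(q); b=cv2.boxPoints(((cx,cy),(w,h),a)); L=max(b[1]-b[0],b[2]-b[1],key=np.linalg.norm)
        M=cv2.moments(q.reshape(-1,1,2)); cen=p.mean(0)+np.array([M['m10'],M['m01']])/M['m00']/1e3
        pa=.5*np.arctan2(2*M['mu11'],M['mu20']-M['mu02'])
        out.append((p.mean(0)+np.array([cx,cy])/1e3,cen,max(w,h),min(w,h),np.arctan2(L[1],L[0])))
        print(pr,'rect c',out[-1][0].round(4),'cen',cen.round(4),'LxW %.1f %.1f'%(max(w,h),min(w,h)),'yaw rect %.3f mom %.3f'%(np.arctan(L[1]/L[0]),pa),'px',c[:,0].mean(0).round())
    return out
def hsv(f):
    h=cv2.cvtColor(f['image'],cv2.COLOR_RGB2HSV).astype(int); return h[...,0],h[...,1],h[...,2]
E
python3 - <<'E'
from h import *
f=dict(np.load('wrist1.npz')); H,S,V=hsv(f)
print([f['image'][y,x].tolist() for x,y in((240,153),(300,250+80),(238,281),(230,130),(340,100),(410,95),(357,365),(248,100))])
pale=(S<60)&(V>165)
rects(f,pale,(180,10,325,185),.008,200,3,'green')
rects(f,pale,(185,240,297,355),.008,200,3,'orange')
rects(f,(H>85)&(H<105)&(S>90),(350,170,420,255),.02,200,5,'brush')
g=(V>175)|((H>40)&(H<85)&(S>100))
rects(f,g,(380,25,450,125),.01,100,5,'tube')
rects(f,(V>175)|((H>105)&(H<130)&(S>100)),(340,290,385,379),.006,50,5,'pen')
E
```

```text
[[180, 175, 174], [152, 147, 145], [187, 181, 180], [52, 116, 67], [152, 148, 146], [112, 152, 103], [184, 179, 174], [179, 173, 173]]
green rect c [0.4605 0.0595] cen [0.4603 0.0595] LxW 144.1 17.0 yaw rect -0.072 mom -0.072 px [240. 151.]
green rect c [0.4648 0.1243] cen [0.4649 0.1244] LxW 88.2 33.5 yaw rect -0.068 mom -0.072 px [247. 100.]
green rect c [0.4694 0.1893] cen [0.4695 0.1893] LxW 92.4 37.6 yaw rect -0.075 mom -0.074 px [255.  44.]
orange rect c [ 0.4684 -0.2166] cen [ 0.4677 -0.2166] LxW 138.4 18.4 yaw rect -0.011 mom -0.011 px [234. 328.]
orange rect c [ 0.4684 -0.1316] cen [ 0.4688 -0.1317] LxW 40.2 39.5 yaw rect -1.498 mom 1.257 px [238. 280.]
brush rect c [ 0.6619 -0.0076] cen [ 0.6614 -0.009 ] LxW 82.9 34.6 yaw rect 1.323 mom 1.384 px [386. 217.]
tube rect c [0.6632 0.1527] cen [0.6655 0.1487] LxW 44.0 28.6 yaw rect 1.533 mom 1.268 px [412.  95.]
tube rect c [0.6716 0.2077] cen [0.672  0.2082] LxW 18.1 17.6 yaw rect 1.447 mom -0.156 px [427.  45.]
pen rect c [ 0.6669 -0.2258] cen [ 0.6656 -0.1902] LxW 139.4 9.9 yaw rect -1.532 mom -1.527 px [361. 341.]
```

```bash
python3 -c "
from h import *
plan([.6615,-.008,.16],-.22)"
```

```text
shift [-104.2  141.1  187.3] turn [-0.001 -0.     0.321] t 1.8
```

Emit:
step_arm([
  [-104, 141, 187, 0, 0, 0.32, 85],
  [-104, 141, 187, 0, 0, 0.32, 85],
  [-104, 141, 187, 0, 0, 0.32, 85],
  [-104, 141, 187, 0, 0, 0.32, 85],
  [-104, 141, 187, 0, 0, 0.32, 85],
  [-104, 141, 187, 0, 0, 0.32, 85],
  [-104, 141, 187, 0, 0, 0.32, 85],
  [-104, 141, 187, 0, 0, 0.32, 85],
])

```text
clock: 2.6
tcp_pos: [0.6621, -0.0069, 0.1621]
orientation: [-2.45, -1.966, -0.002]
contact_force: [0.4, 0.6, 0.8]
grip_width: 0.0849
gripper_force: 0.0
```

```bash
python3 - <<'E'
from h import *
f=grab('wrist'); np.savez('wrist2.npz',**f); save(f,'pics/wrist2.png'); o=r.get_obs(); print(o['tcp_pos'],abs(o['qvel']).max())
H,S,V=hsv(f)
m=(H>80)&(H<108)&(S>80)
rects(f,m,(130,0,430,420),.02,400,5,'brush')
P=cloud(f)[m&(f['depth']>0)]
for lo,hi in((.0,.02),(.015,.03),(.03,.045),(.045,.06)):
    q=P[(P[:,2]>lo)&(P[:,2]<hi)]
    if len(q)>30:
        (c,w,a)=cv2.minAreaRect(((q[:,:2]-[.66,0])*1e3).astype(np.float32)); print(lo,len(q),np.round(c,1),np.round(w,1),round(a,1),q[:,:2].mean(0).round(4))
print(P[:,2].max())
plan([.6615,-.008,.16],-.22)
E
```

```text
[ 0.66230824 -0.00692294  0.16279405] 0.013219733765311428
brush rect c [ 0.661 -0.008] cen [ 0.6606 -0.0081] LxW 83.7 28.2 yaw rect 1.337 mom 1.319 px [280. 182.]
0.0 66 [-80.   -4.4] [231.7 182.9] 65.0 [0.6533 0.0132]
0.015 1860 [ 1.  -8.2] [82.1 28.3] 76.5 [ 0.662  -0.0028]
0.03 164 [ 0.8 -7.3] [65.4 10.8] 75.6 [0.6673 0.018 ]
0.045 1106 [ 0.5 -8. ] [60.7 10.7] 75.2 [ 0.661  -0.0054]
0.24688017723366032
shift [-1.2 -0.6  2.8] turn [ 0.002 -0.002  0.002] t 2.65
```

View pics/wrist2.png

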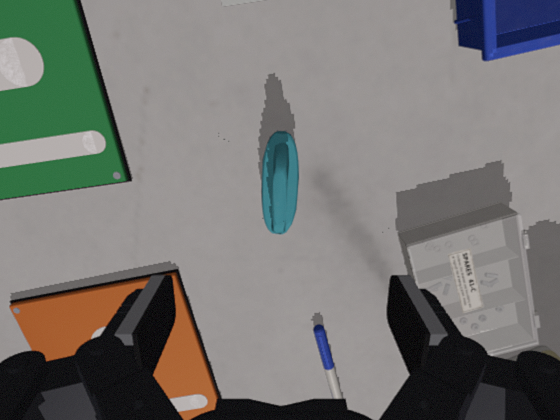

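Brush centre is (0.661, -0.008) with long yaw about 1.33. I'll descend and close.

Emit:
step_arm([
  [-1, -1, 50, 0, 0, 0.025, 70],
  [-1, -1, 100, 0, 0, 0.025, 70],
  [-1, -1, 130, 0, 0, 0.025, 70],
  [-1, -1, 150, 0, 0, 0.025, 70],
  [-1, -1, 152, 0, 0, 0.025, 70],
  [-1, -1, 152, 0, 0, 0.025, 70],
])

```text
clock: 3.25
tcp_pos: [0.6617, -0.0084, 0.0108]
orientation: [2.475, 1.934, 0.003]
contact_force: [1.3, 0.4, 0.5]
grip_width: 0.0701
gripper_force: 0.0
```

```bash
python3 -c "
from h import *
plan([.661,-.008,.009],-.245)"
```

```text
shift [ 0.2 -0.8  1.8] turn [ 0.002 -0.001  0.001] t 3.25
```

Emit:
step_arm([
  [0, -1, 2, 0, 0, 0, 20],
  [0, -1, 2, 0, 0, 0, 20],
  [0, -1, 2, 0, 0, 0, 20],
  [0, -1, 2, 0, 0, 0, 20],
  [0, -1, 2, 0, 0, 0, 20],
  [0, -1, 2, 0, 0, 0, 20],
  [0, -1, 2, 0, 0, 0, 20],
  [0, -1, 2, 0, 0, 0, 20],
], grip_force=40)

```text
clock: 4.05
tcp_pos: [0.6609, -0.009, 0.0086]
orientation: [2.476, 1.933, 0.003]
contact_force: [-1.5, 0.9, 7.5]
grip_width: 0.0274
gripper_force: 39.3
```

```bash
python3 -c "
from h import *
o=r.get_obs();print(o['tcp_pos'],o['joints'].round(2))
plan([.4649,.1244,.10],-.072-1.571);plan([.4649,.1244,.10],-.072+1.571)"
```

```text
[ 0.66085788 -0.00903786  0.00859691] [-0.44  0.79  0.53  1.76 -0.55  0.75  0.13]
shift [  82.  -222.4  -91.6] turn [ 0.    -0.002  1.398] t 4.05
shift [  82.  -222.4  -91.6] turn [ 0.002  0.    -1.744] t 4.05
```

Emit:
step_arm([
  [0, 0, -50, 0, 0, 0, 20],
  [0, 0, -80, 0, 0, 0, 20],
  [82, -222, -90, 0, 0, 1.4, 20],
  [82, -222, -90, 0, 0, 1.4, 20],
  [82, -222, -90, 0, 0, 1.4, 20],
  [82, -222, -90, 0, 0, 1.4, 20],
  [82, -222, -90, 0, 0, 1.4, 20],
  [82, -222, -90, 0, 0, 1.4, 20],
])

```text
clock: 4.85
tcp_pos: [0.4598, 0.1279, 0.0966]
orientation: [-3.067, -0.662, 0.006]
contact_force: [0.3, 0.1, -1.0]
grip_width: 0.0271
gripper_force: 40.2
```

```bash
python3 -c "
from h import *
o=r.get_obs();print(o['tcp_pos'],o['joints'].round(2))
plan([.4649,.1244,.08],-.072-1.571)"
```

```text
[0.45977432 0.12786681 0.0966401 ] [-1.12  0.51  0.93  2.18 -0.62  0.75 -0.92]
shift [ 3.3  5.4 16.6] turn [-0.004  0.004  0.497] t 4.85
```

Emit:
step_arm([
  [3, 5, 0, 0, 0, 0.5, 20],
  [3, 5, 0, 0, 0, 0.5, 20],
  [3, 5, 17, 0, 0, 0.5, 20],
  [3, 5, 35, 0, 0, 0.5, 20],
  [3, 5, 35, 0, 0, 0.5, 20],
  [3, 5, 35, 0, 0, 0.5, 20],
  [3, 5, 35, 0, 0, 0.5, 20],
])

```text
clock: 5.55
tcp_pos: [0.47, 0.1209, 0.0629]
orientation: [-3.139, 0.115, -0.002]
contact_force: [-0.3, 0.8, -1.3]
grip_width: 0.0277
gripper_force: 40.2
```

```bash
python3 - <<'E'
from h import *
f=grab('wrist'); np.savez('wrist3.npz',**f); save(f,'pics/wrist3.png'); o=r.get_obs(); print(o['tcp_pos'],abs(o['qvel']).max(),o['joints'].round(2))
plan([.4649,.1244,.018],-.072-1.571)
H,S,V=hsv(f); m=(H>84)&(H<108)&(S>80)
rects(f,m,(0,0,560,420),.05,400,5,'brush')
P=cloud(f)[m&(f['depth']>0)]; print(np.percentile(P[:,2],[5,50,95]))
for lo,hi in((.05,.075),(.075,.11)):
    q=P[(P[:,2]>lo)&(P[:,2]<hi)]
    if len(q)>30:
        (c,w,a)=cv2.minAreaRect(((q[:,:2]-[.46,.12])*1e3).astype(np.float32)); print(lo,len(q),np.round(c,1),np.round(w,1),round(a,1))
E
```

```text
[0.47001469 0.12099588 0.06293051] 0.005307896780733181 [-1.11  0.64  0.97  2.18 -0.81  0.74 -1.23]
shift [-5.4 -3.  44.9] turn [-0.001 -0.001 -0.001] t 5.6
brush rect c [0.4451 0.123 ] cen [0.4508 0.1217] LxW 123.5 36.3 yaw rect -0.075 mom -0.079 px [280. 294.]
[0.07499047 0.07721961 0.10818354]
0.05 589 [12.5  0.4] [30.1 79.9] 83.1
0.075 11538 [12.  -6.4] [41.1 78.7] 85.5
```

View pics/wrist3.png

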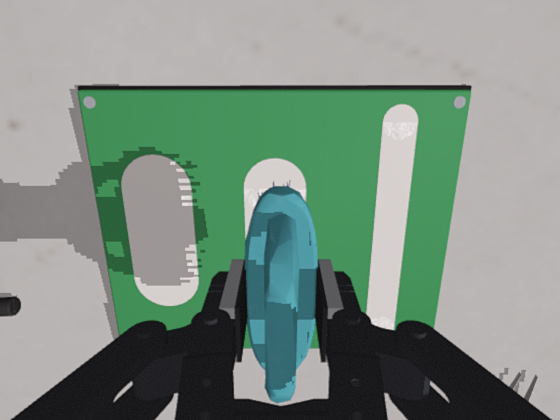

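Emit:
step_arm([
  [-7, -3, 0, 0, 0, 0, 20],
  [-7, -3, 15, 0, 0, 0, 20],
  [-7, -3, 30, 0, 0, 0, 20],
  [-7, -3, 40, 0, 0, 0, 20],
  [-7, -3, 44, 0, 0, 0, 20],
  [-7, -3, 44, 0, 0, 0, 20],
  [-7, -3, 44, 0, 0, 0, 20],
])

```text
clock: 6.3
tcp_pos: [0.4629, 0.1244, 0.0184]
orientation: [-3.139, 0.117, -0.001]
contact_force: [0.5, 0.1, -1.0]
grip_width: 0.0276
gripper_force: 40.2
```

```bash
python3 -c "
from h import *
plan([.4636,.1245,.0175],-.072-1.571)"
```

```text
shift [ 0.6 -0.2  0.9] turn [-0.    -0.    -0.002] t 6.3
```

Emit:
step_arm([
  [0.5, 0, 1, 0, 0, 0, 20],
  [0.5, 0, 1.5, 0, 0, 0, 20],
  [0.5, 0, 1.5, 0, 0, 0, 60],
  [0.5, 0, 1.5, 0, 0, 0, 60],
  [0.5, 0, 1.5, 0, 0, 0, 60],
  [0.5, 0, -30, 0, 0, 0, 70],
  [0.5, 0, -80, 0, 0, 0, 85],
  [0.5, 0, -130, 0, 0, 0, 85],
])

```text
clock: 7.1
tcp_pos: [0.4625, 0.1237, 0.1492]
orientation: [3.138, -0.118, -0.003]
contact_force: [0.3, 1.4, 0.8]
grip_width: 0.0849
gripper_force: 0.0
```

```bash
python3 - <<'E'
from h import *
plan([.668,.18,.17],-.3)
f=grab('wrist'); np.savez('wrist4.npz',**f); save(f,'pics/wrist4.png')
H,S,V=hsv(f); m=(H>84)&(H<108)&(S>80)
rects(f,m,(0,0,560,420),.028,400,5,'brush')
P=cloud(f)[m&(f['depth']>0)]; print(np.percentile(P[:,2],[5,50,95]))
q=P[(P[:,2]>.02)&(P[:,2]<.04)]
print(cv2.minAreaRect(((q[:,:2]-[.4649,.1244])*1e3).astype(np.float32)))
E
```

```text
shift [200.7 -71.5 -21.2] turn [ 0.     0.002 -1.346] t 7.1
brush rect c [0.4621 0.1239] cen [0.4623 0.1237] LxW 85.4 28.5 yaw rect -0.112 mom -0.083 px [280. 189.]
[0.02851706 0.03086849 0.21347248]
((-1.3286285400390625, -0.7065868377685547), (28.43280792236328, 82.93795776367188), 83.61466217041016)
```

View pics/wrist4.png

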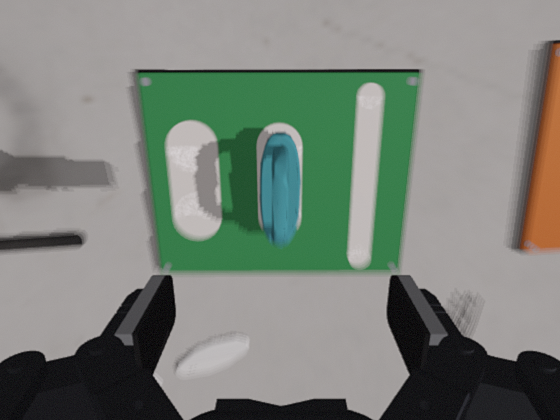

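The picture shows the brush standing on the middle oval at (280,189). The frame was taken while the arm was moving, so I'll compare it with the board shapes in the same frame as I head for the tube.

```bash
python3 - <<'E'
from h import *
f=dict(np.load('wrist4.npz')); H,S,V=hsv(f)
rects(f,(S<60)&(V>165),(160,75,420,275),.008,300,3,'green')
rects(f,((V>110)&(S<60)),(330,75,400,275),.008,300,3,'bar')
E
```

```text
green rect c [0.4054 0.017 ] cen [0.3992 0.018 ] LxW 64.7 13.5 yaw rect -0.057 mom -0.014 px [412. 241.]
green rect c [0.4904 0.112 ] cen [0.4977 0.1141] LxW 47.3 18.6 yaw rect 0.549 mom 0.605 px [291. 145.]
green rect c [0.4683 0.191 ] cen [0.4684 0.1948] LxW 94.4 38.0 yaw rect -0.070 mom -0.064 px [190. 180.]
green rect c [0.4588 0.0578] cen [0.459  0.0578] LxW 147.4 18.7 yaw rect -0.069 mom -0.073 px [364. 174.]
bar rect c [0.4543 0.0517] cen [0.4511 0.0575] LxW 156.7 59.1 yaw rect -0.076 mom -0.041 px [367. 202.]
```

Emit:
step_arm([
  [200, -71, -21, 0, 0, -1.35, 85],
  [200, -71, -21, 0, 0, -1.35, 85],
  [200, -71, -21, 0, 0, -1.35, 85],
  [200, -71, -21, 0, 0, -1.35, 85],
  [200, -71, -21, 0, 0, -1.35, 85],
  [200, -71, -21, 0, 0, -1.35, 85],
  [200, -71, -21, 0, 0, -1.35, 85],
  [200, -71, -21, 0, 0, -1.35, 85],
])

```text
clock: 7.95
tcp_pos: [0.6679, 0.18, 0.1686]
orientation: [2.652, 1.684, -0.001]
contact_force: [-0.2, -0.2, -0.6]
grip_width: 0.0849
gripper_force: 0.0
```

Relative to the bar in that frame, the brush is within about 1 mm of its oval. Now the tube.

```bash
python3 - <<'E'
from h import *
f=grab('wrist'); np.savez('wrist5.npz',**f); save(f,'pics/wrist5.png'); print(abs(r.get_obs()['qvel']).max())
H,S,V=hsv(f); print(np.median(V[50:150,350:400]))
m=((V>172)&(S<50))|((H>40)&(H<85)&(S>100))
rects(f,m,(180,30,400,330),.01,150,9,'tube')
P=cloud(f); k=(P[...,2]>.006)&(P[...,2]<.03)&(f['depth']>0)
rects(f,k,(180,30,400,330),.012,150,3,'tubeD')
plan([.668,.177,.009],-.3)
E
```

```text
0.259779216638288
150.0
tube rect c [0.5482 0.1062] cen [0.5378 0.0992] LxW 70.4 33.4 yaw rect 1.045 mom 1.324 px [190. 303.]
tube rect c [0.6666 0.174 ] cen [0.6689 0.1678] LxW 83.6 29.1 yaw rect -1.552 mom 1.514 px [285. 182.]
tubeD rect c [0.544  0.1073] cen [0.5366 0.0991] LxW 62.6 29.5 yaw rect 1.132 mom 1.308 px [189. 306.]
tubeD rect c [0.6692 0.1774] cen [0.6693 0.1756] LxW 78.2 27.3 yaw rect 1.512 mom 1.490 px [285. 181.]
shift [ -2.5   1.3 160. ] turn [-0.     0.    -0.132] t 8.0
```

View pics/wrist5.png

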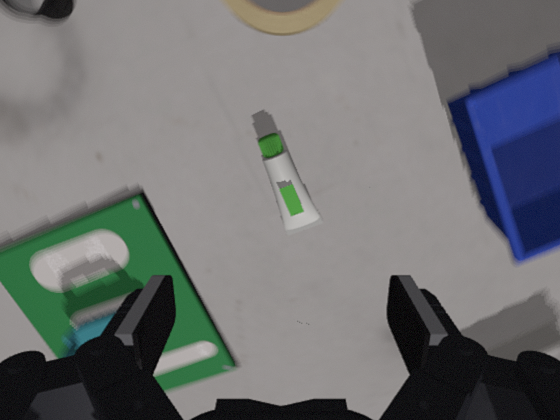

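The tube lies from its cap at (270,145) to its crimp at (303,224). The arm was still settling in this frame, so I'll align, lower, and take one settled look.

Emit:
step_arm([
  [-2, 0, 20, 0, 0, -0.38, 85],
  [-2, 0, 40, 0, 0, -0.38, 75],
  [-2, 0, 60, 0, 0, -0.38, 75],
  [-2, 0, 60, 0, 0, -0.38, 75],
  [-2, 0, 60, 0, 0, -0.38, 75],
  [-2, 0, 60, 0, 0, -0.38, 75],
])

```text
clock: 8.6
tcp_pos: [0.6678, 0.1785, 0.1102]
orientation: [2.295, 2.144, 0.002]
contact_force: [-0.5, -0.2, -0.1]
grip_width: 0.0749
gripper_force: 0.0
```

```bash
python3 - <<'E'
from h import *
f=grab('wrist'); np.savez('wrist6.npz',**f); o=r.get_obs(); print(abs(o['qvel']).max(),o['tcp_pos'])
H,S,V=hsv(f)
box=(180,30,400,380)
m=((V>172)&(S<50))|((H>40)&(H<85)&(S>100))
P=cloud(f); k=(P[...,2]>.004)&(P[...,2]<.03)&(f['depth']>0)
M=np.zeros(m.shape,bool); M[box[1]:box[3],box[0]:box[2]]=(m|k)[box[1]:box[3],box[0]:box[2]]
n,l,s,c=cv2.connectedComponentsWithStats(cv2.morphologyEx(M.astype(np.uint8),cv2.MORPH_CLOSE,np.ones((9,9)))); i=1+np.argmin(abs(c[1:,0]-280)+1e4*(s[1:,4]<800))
v,u=np.nonzero(l==i); p=ray(f,np.c_[u,v],.009)[:,:2]
print(s[i])
# centreline: midpoints per row of pixels along image v
mid=[]
for vv in np.unique(v):
    uu=u[v==vv]; mid.append([(uu.min()+uu.max())/2,vv,uu.max()-uu.min()])
mid=np.array(mid); print(mid[::12].round(0).tolist())
q=ray(f,mid[:,:2],.009)[:,:2]; d=np.linalg.svd(q-q.mean(0))[2][0]; d*=np.sign(d[1]); 
t=(q-q[0])@d; e0=q.mean(0)+d*((q-q.mean(0))@d).min(); e1=q.mean(0)+d*((q-q.mean(0))@d).max()
print('axis yaw',np.arctan2(d[1],d[0]),'len',np.ptp(t),'mid',(e0+e1)/2)
a=np.arctan2(d[1],d[0]); plan([*(e0+e1)/2,.004],a-np.pi/2)
E
```

```text
0.013791798244402936 [0.66783016 0.17857517 0.11031248]
[ 261  145   43  119 4042]
[[284.0, 145.0, 18.0], [284.0, 157.0, 26.0], [283.0, 169.0, 28.0], [284.0, 181.0, 33.0], [283.0, 193.0, 34.0], [283.0, 205.0, 34.0], [282.0, 217.0, 37.0], [282.0, 229.0, 38.0], [282.0, 241.0, 40.0], [282.0, 253.0, 39.0]]
axis yaw 1.4719826918773307 len 0.08662274561981534 mid [0.66853172 0.17269056]
shift [ -5.9   0.9 106.3] turn [ 0.002 -0.     0.032] t 8.65
```

Emit:
step_arm([
  [-6, 1, 40, 0, 0, 0.03, 60],
  [-6, 1, 80, 0, 0, 0.03, 60],
  [-6, 1, 100, 0, 0, 0.03, 60],
  [-6, 1, 106, 0, 0, 0.03, 60],
  [-6, 1, 106, 0, 0, 0.03, 60],
])

```text
clock: 9.15
tcp_pos: [0.668, 0.1726, 0.0033]
orientation: [2.324, 2.113, -0.0]
contact_force: [-0.5, -0.2, 0.2]
grip_width: 0.0598
gripper_force: 0.0
```

Emit:
step_arm([
  [0, 0, 0, 0, 0, 0, 15],
  [0, 0, 0, 0, 0, 0, 15],
  [0, 0, 0, 0, 0, 0, 15],
  [0, 0, 0, 0, 0, 0, 15],
  [0, 0, 0, 0, 0, 0, 15],
  [0, 0, 0, 0, 0, 0, 15],
  [0, 0, 0, 0, 0, 0, 15],
], grip_force=30)

```text
clock: 9.85
tcp_pos: [0.6689, 0.1728, 0.0051]
orientation: [2.324, 2.113, 0.004]
contact_force: [-1.5, 1.4, 5.6]
grip_width: 0.0255
gripper_force: 29.2
```

```bash
python3 -c "
from h import *
o=r.get_obs();print(o['tcp_pos'],o['joints'].round(2))
plan([.4694,.1893,.09],-.072-1.571)"
```

```text
[0.66891718 0.17277204 0.00511749] [-0.68  0.82  0.5   1.68 -0.53  0.78 -0.02]
shift [  -2.4 -200.   -85.4] turn [ 1.000e-03 -3.000e-03  1.548e+00] t 9.85
```

Emit:
step_arm([
  [0, 0, -40, 0, 0, 0, 15],
  [0, 0, -80, 0, 0, 0.1, 15],
  [-2, -200, -85, 0, 0, 1.55, 15],
  [-2, -200, -85, 0, 0, 1.55, 15],
  [-2, -200, -85, 0, 0, 1.55, 15],
  [-2, -200, -85, 0, 0, 1.55, 15],
  [-2, -200, -85, 0, 0, 1.55, 15],
  [-2, -200, -85, 0, 0, 1.55, 15],
])

```text
clock: 10.65
tcp_pos: [0.4667, 0.1905, 0.0888]
orientation: [-3.052, -0.733, -0.0]
contact_force: [1.2, 0.5, -0.8]
grip_width: 0.0251
gripper_force: 29.6
```

Emit:
step_arm([
  [0, 0, 0, 0, 0, 0.6, 15],
  [0, 0, 0, 0, 0, 0.6, 15],
  [0, 0, 0, 0, 0, 0.6, 15],
  [0, 0, 0, 0, 0, 0.6, 15],
  [0, 0, 0, 0, 0, 0.6, 15],
  [0, 0, 0, 0, 0, 0.6, 15],
])

```text
clock: 11.25
tcp_pos: [0.4686, 0.1896, 0.0884]
orientation: [-3.136, 0.188, -0.001]
contact_force: [0.2, -0.2, -0.6]
grip_width: 0.0253
gripper_force: 29.6
```

```bash
python3 - <<'E'
from h import *
f=grab('wrist'); np.savez('wrist7.npz',**f); save(f,'pics/wrist7.png'); o=r.get_obs(); print(o['tcp_pos'],abs(o['qvel']).max(),o['joints'].round(2))
plan([.4694,.1893,.04],-.072-1.571)
E
```

```text
[0.46847517 0.18961921 0.0883806 ] 0.011011383615868455 [-1.28  0.65  1.04  2.12 -0.79  0.82 -1.43]
shift [ 0.9  0.2 48.4] turn [-0.001 -0.    -0.048] t 11.3
```

View pics/wrist7.png

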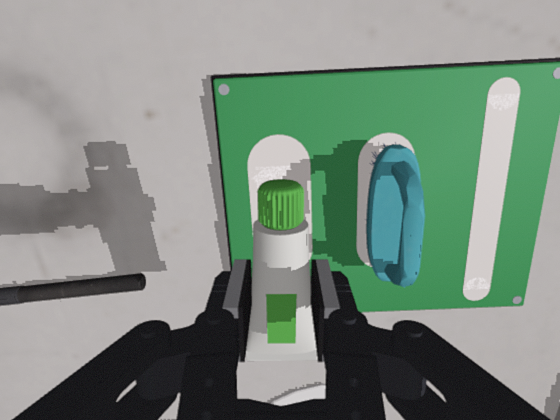

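The tube is held with its cap forward at (281,205), above the wide oval. I'll check its offset along the tool axis.

```bash
python3 - <<'E'
from h import *
f=dict(np.load('wrist7.npz')); o=r.get_obs(); R=Ro.from_rotvec(o['orientation']).as_matrix()
P=(cloud(f)-o['tcp_pos'])@R*1e3
H,S,V=hsv(f); z=P[...,2]
k=(f['depth']>0)&(z<10)&(z>-40)&(abs(P[...,1])<22)&(np.indices(z.shape)[1]>245)&(np.indices(z.shape)[1]<325)
q=P[k]; print(q[:,0].min(),q[:,0].max())
for a in range(-50,60,10):
    s=q[(q[:,0]>a)&(q[:,0]<a+10)]
    if len(s)>5: print(a,len(s),'y',np.percentile(s[:,1],[2,98]).round(1),'z',np.percentile(s[:,2],[2,50]).round(1))
E
```

```text
-48.183082469453865 43.505895427007474
-50 776 y [-15.5  16.8] z [1.4 2.7]
-40 714 y [-14.7  15.8] z [-1.7  0.5]
-30 826 y [-13.3  14.4] z [-11.9  -3.5]
-20 1075 y [-12.1  13.5] z [-33.3 -11.4]
-10 1689 y [-12.1  14.6] z [-38.1 -13.6]
0 1774 y [-12.1  14.8] z [-38.  -11.5]
10 1713 y [-12.5  17.1] z [-35.2 -12.9]
20 1399 y [-9.8 10.4] z [-15.7 -12.7]
30 1184 y [-8.2  8.9] z [-14.3 -12.2]
40 747 y [-7.5  8.2] z [-13.8  -9.6]
```

Emit:
step_arm([
  [3, 0, 20, 0, 0, -0.047, 15],
  [3, 0, 45, 0, 0, -0.047, 15],
  [3, 0, 62, 0, 0, -0.047, 15],
  [3, 0, 71, 0, 0, -0.047, 15],
  [3, 0, 74, 0, 0, -0.047, 15],
  [3, 0, 74, 0, 0, -0.047, 15],
  [3, 0, 74, 0, 0, -0.047, 15],
])

```text
clock: 12.0
tcp_pos: [0.4718, 0.1892, 0.0147]
orientation: [-3.139, 0.121, -0.001]
contact_force: [-0.2, 0.7, -1.2]
grip_width: 0.0257
gripper_force: 29.6
```

```bash
python3 -c "
from h import *
plan([.4714,.1890,.0135],-.072-1.571)"
```

```text
shift [-0.4  0.2  1.2] turn [-0.001 -0.001 -0.005] t 12.0
```

Emit:
step_arm([
  [-0.5, 0, 1.5, 0, 0, 0, 15],
  [-0.5, 0, 1.5, 0, 0, 0, 42],
  [-0.5, 0, 1.5, 0, 0, 0, 42],
  [-0.5, 0, 1.5, 0, 0, 0, 42],
  [-0.5, 0, -30, 0, 0, 0, 42],
  [-0.5, 0, -80, 0, 0, 0, 60],
  [-0.5, 0, -120, 0, 0, 0, 80],
  [-0.5, 0, -120, 0, 0, 0, 80],
])

```text
clock: 12.8
tcp_pos: [0.4737, 0.1897, 0.1383]
orientation: [-3.135, 0.122, -0.01]
contact_force: [-0.2, 0.2, -0.2]
grip_width: 0.0797
gripper_force: 0.0
```

Emit:
step_arm([
  [0, 50, -15, 0, 0, 0, 80],
  [0, 50, -15, 0, 0, 0, 80],
  [0, 50, -15, 0, 0, 0, 80],
  [0, 50, -15, 0, 0, 0, 80],
])

```text
clock: 13.2
tcp_pos: [0.4667, 0.1399, 0.1486]
orientation: [-3.139, 0.121, 0.001]
contact_force: [0.2, 0.6, 0.3]
grip_width: 0.08
gripper_force: 0.0
```

```bash
python3 - <<'E'
from h import *
f=grab('wrist'); np.savez('wrist8.npz',**f); save(f,'pics/wrist8.png'); o=r.get_obs(); print(o['tcp_pos'],abs(o['qvel']).max())
plan([.666,-.17,.16],.04)
H,S,V=hsv(f); P=cloud(f); z=P[...,2]
m=(H>84)&(H<108)&(S>80)
rects(f,m,(0,0,560,400),.028,400,5,'brush')
rects(f,(S<60)&(V>165),(300,60,480,300),.008,300,3,'bar')
for n,lo,hi,mm in(('tubeD',.014,.035,~m),('brushD',.02,.04,m)):
    k=(z>lo)&(z<hi)&(f['depth']>0)&mm&(abs(P[...,0]-.47)<.06)&(abs(P[...,1]-.15)<.08)
    n_,l,s,c=cv2.connectedComponentsWithStats(k.astype(np.uint8)); i=1+np.argmax(s[1:,4]); q=P[l==i]
    print(n,len(q),cv2.minAreaRect(((q[:,:2]-[.46,.12])*1e3).astype(np.float32)))
E
```

```text
[0.4667466  0.14010974 0.14851601] 0.004231641461039916
shift [222.2 294.1 -11.6] turn [-0.000e+00  1.000e-03 -1.687e+00] t 13.25
brush rect c [0.4639 0.1237] cen [0.4641 0.1238] LxW 83.9 28.4 yaw rect -0.076 mom -0.080 px [302. 190.]
bar rect c [0.3701 0.0956] cen [0.3702 0.0957] LxW 69.2 24.8 yaw rect 1.495 mom 1.495 px [340. 286.]
bar rect c [0.4603 0.0594] cen [0.4606 0.0593] LxW 145.1 18.1 yaw rect -0.074 mom -0.073 px [384. 176.]
bar rect c [0.4521 0.0474] cen [0.4442 0.0098] LxW 220.1 125.4 yaw rect 0.094 mom 0.207 px [428. 143.]
tubeD 2925 ((15.418710708618164, 70.48171997070312), (78.25826263427734, 28.412315368652344), 0.45139968395233154)
brushD 2150 ((4.298072814941406, 3.720064163208008), (28.374486923217773, 82.44408416748047), 85.00214385986328)
```

View pics/wrist8.png

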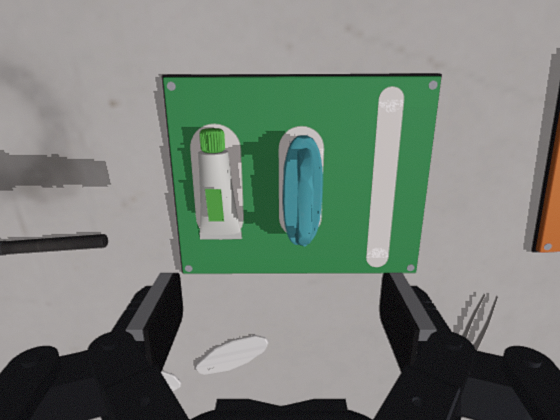

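```bash
python3 - <<'E'
from h import *
f=dict(np.load('wrist8.npz')); H,S,V=hsv(f); P=cloud(f)
g=(H>40)&(H<85)&(S>100)
k=(f['depth']>0)&(abs(P[...,0]-.47)<.07)&(P[...,1]>.155)&(P[...,1]<.225)&(P[...,2]>.0105)&(P[...,2]<.04)
q=P[k][:,:2]-[.4694,.1893]; c,s=np.cos(-.072),np.sin(-.072); a=q@[c,s]*1e3; b=q@[-s,c]*1e3
h=np.histogram(a,np.arange(-55,56,10))[0]; print('ext',np.percentile(a,[.5,99.5]),h)
for lo in range(-50,50,10):
    t=(a>lo)&(a<lo+10)
    if t.sum()>20: print(lo,np.percentile(b[t],[3,97]).round(1),np.mean(np.percentile(b[t],[3,97])).round(1))
E
```

```text
ext [-43.75887661  44.82759762] [  2 262 340 409 398 427 392 404 394 398   2]
-50 [-15.4  15.3] -0.0
-40 [-15.3  14.3] -0.5
-30 [-14.5  13.6] -0.5
-20 [-13.5  12.5] -0.5
-10 [-12.6  11.1] -0.7
0 [-11.8  10.2] -0.8
10 [-11.3   9.7] -0.8
20 [-10.8   9.5] -0.6
30 [-8.7  7.6] -0.6
40 [-8.3  7.2] -0.5
```

Emit:
step_arm([
  [222, 294, -12, 0, 0, -1.69, 80],
  [222, 294, -12, 0, 0, -1.69, 80],
  [222, 294, -12, 0, 0, -1.69, 80],
  [222, 294, -12, 0, 0, -1.69, 80],
  [222, 294, -12, 0, 0, -1.69, 80],
  [222, 294, -12, 0, 0, -1.69, 80],
  [222, 294, -12, 0, 0, -1.69, 80],
  [222, 294, -12, 0, 0, -1.69, 80],
])

```text
clock: 14.05
tcp_pos: [0.667, -0.176, 0.1604]
orientation: [2.655, 1.674, -0.002]
contact_force: [-0.0, -0.6, 0.1]
grip_width: 0.0797
gripper_force: 0.0
```

Emit:
step_arm([
  [0, 0, 0, 0, 0, -0.48, 80],
  [0, 0, 0, 0, 0, -0.48, 80],
  [0, 0, 0, 0, 0, -0.48, 80],
  [0, 0, 0, 0, 0, -0.48, 80],
  [0, 0, 0, 0, 0, -0.48, 80],
  [0, 0, 0, 0, 0, -0.48, 80],
])

```text
clock: 14.65
tcp_pos: [0.6656, -0.1705, 0.1606]
orientation: [-2.188, -2.254, 0.0]
contact_force: [0.9, 0.8, 0.4]
grip_width: 0.0801
gripper_force: 0.0
```

```bash
python3 - <<'E'
from h import *
plan([.666,-.20,.16],.04)
f=grab('wrist'); np.savez('wrist9.npz',**f); o=r.get_obs(); print(o['tcp_pos'],abs(o['qvel']).max())
H,S,V=hsv(f)
m=((V>172)&(S<60))|((H>105)&(H<130)&(S>100))
rects(f,m,(180,30,380,400),.006,80,11,'pen')
rects(f,(H>105)&(H<130)&(S>100),(180,30,380,400),.006,80,5,'cap')
E
```

```text
shift [-29.5  -0.5   0.5] turn [-0.001 -0.    -0.01 ] t 14.65
[ 0.6656823  -0.17057865  0.16069842] 0.009181179532394414
pen rect c [ 0.6399 -0.3431] cen [ 0.6399 -0.3437] LxW 72.5 26.8 yaw rect -1.478 mom -1.458 px [249. 349.]
pen rect c [ 0.6651 -0.1829] cen [ 0.6653 -0.1819] LxW 50.5 9.8 yaw rect -1.536 mom -1.531 px [280. 191.]
cap rect c [ 0.6651 -0.182 ] cen [ 0.6653 -0.1819] LxW 48.7 9.8 yaw rect -1.536 mom -1.531 px [280. 191.]
```

```bash
python3 - <<'E'
from h import *
f=dict(np.load('wrist9.npz')); H,S,V=hsv(f)
for v in range(130,350,10): print(v,V[v,262:302:2].tolist())
save(f,'pics/w9.png',(200,100,360,380),2)
E
```

```text
130 [152, 152, 151, 153, 152, 152, 151, 152, 150, 151, 150, 151, 151, 150, 150, 150, 150, 150, 151, 150]
140 [153, 153, 153, 152, 152, 151, 151, 152, 152, 152, 151, 152, 151, 150, 150, 151, 149, 150, 151, 151]
150 [153, 155, 154, 153, 153, 154, 154, 146, 145, 103, 102, 100, 135, 150, 151, 152, 151, 151, 150, 150]
160 [151, 150, 149, 149, 149, 150, 153, 103, 102, 103, 105, 102, 106, 152, 150, 151, 150, 149, 151, 150]
170 [153, 153, 152, 153, 152, 155, 114, 134, 141, 144, 137, 124, 96, 156, 152, 152, 151, 151, 152, 151]
180 [154, 152, 152, 151, 151, 155, 116, 132, 129, 146, 124, 123, 92, 144, 151, 151, 151, 151, 151, 153]
190 [154, 153, 153, 154, 153, 158, 113, 130, 123, 144, 125, 126, 97, 158, 152, 152, 153, 151, 151, 153]
200 [153, 151, 154, 153, 154, 157, 123, 129, 124, 142, 131, 123, 93, 145, 154, 154, 152, 152, 152, 151]
210 [152, 152, 153, 153, 152, 154, 123, 128, 122, 145, 122, 125, 100, 148, 152, 153, 152, 151, 152, 151]
220 [151, 151, 153, 153, 154, 156, 140, 135, 146, 152, 148, 134, 106, 142, 151, 151, 150, 151, 151, 152]
230 [152, 152, 152, 153, 155, 153, 153, 141, 161, 171,
[... 505 characters left out ...]
 152, 124, 159, 170, 169, 151, 116, 141, 153, 151, 152, 151, 149, 151]
290 [151, 151, 151, 151, 150, 150, 149, 125, 157, 171, 168, 152, 116, 153, 153, 153, 151, 151, 152, 152]
300 [149, 150, 149, 150, 149, 152, 151, 124, 156, 172, 172, 153, 120, 139, 151, 150, 150, 152, 152, 152]
310 [150, 150, 151, 150, 149, 151, 152, 130, 158, 174, 174, 155, 122, 144, 153, 150, 150, 152, 152, 151]
320 [151, 152, 152, 148, 150, 151, 151, 151, 153, 151, 151, 150, 151, 150, 151, 151, 151, 150, 149, 152]
330 [153, 151, 152, 150, 152, 151, 151, 151, 149, 150, 150, 150, 151, 150, 150, 151, 155, 153, 153, 152]
340 [169, 146, 149, 149, 149, 149, 150, 148, 152, 151, 151, 151, 150, 150, 153, 152, 151, 151, 151, 152]
```

View pics/w9.png

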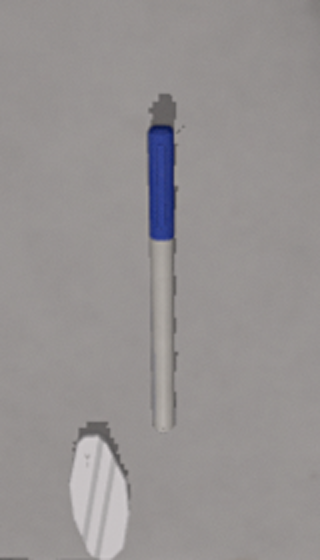

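The crop shows the blue cap starting at v≈163 and the white barrel ending at v≈315, with u≈281 along the pen. The grey above the cap is shadow. I'll compute the middle.

```bash
python3 - <<'E'
from h import *
f=dict(np.load('wrist9.npz'))
e=ray(f,[[280.2,162.5],[281.2,314.5]],.006)[:,:2]; print(e,e.mean(0),np.linalg.norm(e[0]-e[1])); d=e[0]-e[1]; a=np.arctan2(d[1],d[0]); print(a)
plan([*e.mean(0),.006],a-np.pi/2)
E
```

```text
[[ 0.66441871 -0.15726086]
 [ 0.66963897 -0.30206817]] [ 0.66702884 -0.22966451] 0.1449013698332954
1.6068303747986934
shift [-59.1  -0.4 154.7] turn [-0.    -0.    -0.006] t 14.7
```

Emit:
step_arm([
  [-50, 0, 20, 0, 0, 0, 40],
  [-59, 0, 65, 0, 0, 0, 40],
  [-59, 0, 110, 0, 0, 0, 40],
  [-59, 0, 140, 0, 0, 0, 40],
  [-59, 0, 154, 0, 0, 0, 40],
  [-59, 0, 155, 0, 0, 0, 40],
  [-59, 0, 155, 0, 0, 0, 40],
])

```text
clock: 15.4
tcp_pos: [0.6685, -0.2303, 0.0073]
orientation: [2.185, 2.255, 0.001]
contact_force: [-0.4, -0.4, 0.7]
grip_width: 0.04
gripper_force: 0.0
```

Emit:
step_arm([
  [0, 0, 0, 0, 0, 0, 4],
  [0, 0, 0, 0, 0, 0, 4],
  [0, 0, 0, 0, 0, 0, 4],
  [0, 0, 0, 0, 0, 0, 4],
  [0, 0, 0, 0, 0, 0, 4],
  [0, 0, 0, 0, 0, 0, 4],
], grip_force=30)

```text
clock: 16.0
tcp_pos: [0.6688, -0.2303, 0.008]
orientation: [2.184, 2.255, 0.003]
contact_force: [-0.4, 1.0, 6.9]
grip_width: 0.0086
gripper_force: 29.8
```

```bash
python3 -c "
from h import *
o=r.get_obs();print(o['tcp_pos'],o['joints'].round(2))
plan([.4604,.0595,.09],-.072-1.571)"
```

```text
[ 0.66877804 -0.23028898  0.00803538] [-0.06  0.82  0.46  1.63 -0.47  0.79  0.64]
shift [ 296.3 -198.8  -82.7] turn [ 0.003 -0.002  1.675] t 16.0
```

Emit:
step_arm([
  [0, 0, -30, 0, 0, 0, 4],
  [0, 0, -70, 0, 0, 0.1, 4],
  [296, -199, -83, 0, 0, 1.67, 4],
  [296, -199, -83, 0, 0, 1.67, 4],
  [296, -199, -83, 0, 0, 1.67, 4],
  [296, -199, -83, 0, 0, 1.67, 4],
  [296, -199, -83, 0, 0, 1.67, 4],
  [296, -199, -83, 0, 0, 1.67, 4],
])

```text
clock: 16.8
tcp_pos: [0.4913, 0.015, 0.0875]
orientation: [-3.002, -0.922, -0.002]
contact_force: [0.3, 1.9, 0.1]
grip_width: 0.0086
gripper_force: 29.3
```

```bash
python3 -c "
from h import *
plan([.4604,.0595,.09],-.072-1.571)"
```

```text
shift [ -0.6 -54.2  -2.5] turn [-0.001 -0.001  0.668] t 16.8
```

Emit:
step_arm([
  [-4, -44, -2, 0, 0, 0.6, 4],
  [-4, -44, -2, 0, 0, 0.6, 4],
  [-4, -44, -2, 0, 0, 0.6, 4],
  [-4, -44, -2, 0, 0, 0.6, 4],
  [-4, -44, 20, 0, 0, 0.6, 4],
  [-4, -44, 20, 0, 0, 0.6, 4],
  [-4, -44, 20, 0, 0, 0.6, 4],
])

```text
clock: 17.5
tcp_pos: [0.464, 0.0472, 0.0673]
orientation: [-3.141, -0.004, 0.001]
contact_force: [-0.1, -0.5, -0.2]
grip_width: 0.0086
gripper_force: 29.3
```

```bash
python3 - <<'E'
from h import *
f=grab('wrist'); np.savez('wrist10.npz',**f); save(f,'pics/wrist10.png'); o=r.get_obs(); print(o['tcp_pos'],abs(o['qvel']).max(),o['joints'].round(2))
plan([.4604,.0595,.0165],-.072-1.571)
H,S,V=hsv(f); R=Ro.from_rotvec(o['orientation']).as_matrix()
P=(cloud(f)-o['tcp_pos'])@R*1e3; z=P[...,2]
b=(H>105)&(H<130)&(S>100)&(f['depth']>0)
q=P[b]; print('blue x',np.percentile(q[:,0],[1,99]).round(1),'z',np.percentile(q[:,2],[2,50,98]).round(1))
for a in range(0,90,10):
    s=q[(q[:,0]>a)&(q[:,0]<a+10)]
    if len(s)>5: print(a,len(s),'y',np.percentile(s[:,1],[2,98]).round(1),'z',np.percentile(s[:,2],[5,50]).round(1))
rects(f,b,(0,0,560,420),o['tcp_pos'][2]+.003,80,5,'cap')
E
```

```text
[0.46438423 0.0472048  0.06761726] 0.006618002393874177 [-0.98  0.59  0.97  2.22 -0.78  0.72 -1.03]
shift [ -4.  -12.3  51.1] turn [-0.001 -0.     0.075] t 17.55
blue x [25.4 72.1] z [-3.6 -1.6  2. ]
20 289 y [-4.2  5.6] z [-2.9 -1.6]
30 599 y [-4.2  5.5] z [-3.3 -1.7]
40 668 y [-4.4  5.8] z [-3.1 -1.5]
50 704 y [-4.3  5.6] z [-3.4 -1.7]
60 742 y [-4.2  5.5] z [-3.1 -1.6]
70 196 y [-3.8  5.1] z [-2.4 -0.8]
cap rect c [0.5135 0.0466] cen [0.5136 0.0467] LxW 47.4 10.0 yaw rect -0.008 mom 0.002 px [281. 163.]
```

View pics/wrist10.png

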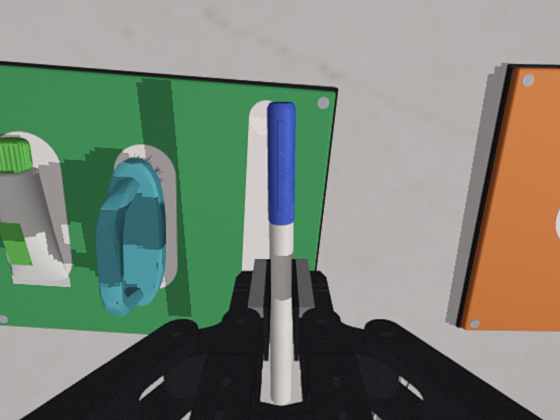

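Emit:
step_arm([
  [-5, -13, 0, 0, 0, 0.075, 4],
  [-5, -13, 20, 0, 0, 0.075, 4],
  [-5, -13, 36, 0, 0, 0.075, 4],
  [-5, -13, 46, 0, 0, 0.075, 4],
  [-5, -13, 50, 0, 0, 0.075, 4],
  [-5, -13, 50, 0, 0, 0.075, 4],
  [-5, -13, 50, 0, 0, 0.075, 4],
])

```text
clock: 18.25
tcp_pos: [0.4596, 0.0602, 0.0175]
orientation: [-3.139, 0.114, -0.001]
contact_force: [-0.3, 0.5, 0.3]
grip_width: 0.0086
gripper_force: 29.3
```

```bash
python3 -c "
from h import *
plan([.4596,.0601,.016],-.072-1.571)"
```

```text
shift [0.  0.1 1.5] turn [-0.    -0.001 -0.   ] t 18.25
```

Next: release, rise, and back off toward the loupe for a check.

Emit:
step_arm([
  [0, 0, 1.5, 0, 0, 0, 4],
  [0, 0, 2, 0, 0, 0, 4],
  [0, 0, 2, 0, 0, 0, 25],
  [0, 0, 2, 0, 0, 0, 25],
  [0, 0, -20, 0, 0, 0, 30],
  [0, 0, -70, 0, 0, 0, 60],
  [0, 0, -120, 0, 0, 0, 80],
  [0, 0, -140, 0, 0, 0, 80],
])

```text
clock: 19.05
tcp_pos: [0.4606, 0.06, 0.1602]
orientation: [-3.138, 0.115, -0.006]
contact_force: [1.5, 0.7, -0.9]
grip_width: 0.0724
gripper_force: 0.0
```

Emit:
step_arm([
  [0, -40, 0, 0, 0, 0, 80],
  [0, -40, 0, 0, 0, 0, 80],
  [0, -40, 0, 0, 0, 0, 80],
  [0, -40, 0, 0, 0, 0, 80],
])

```text
clock: 19.45
tcp_pos: [0.4615, 0.0995, 0.1567]
orientation: [3.139, -0.114, -0.001]
contact_force: [0.5, -0.5, -0.7]
grip_width: 0.0801
gripper_force: 0.0
```

```bash
python3 - <<'E'
from h import *
f=grab('wrist'); np.savez('wrist11.npz',**f); save(f,'pics/wrist11.png'); o=r.get_obs(); print(o['tcp_pos'],abs(o['qvel']).max())
H,S,V=hsv(f); 
rects(f,(H>105)&(H<130)&(S>100),(0,0,560,420),.014,80,5,'cap')
m=(S<60)&(V>150)
P=cloud(f); k=(f['depth']>0)&(abs(P[...,0]-.46)<.09)&(abs(P[...,1]-.06)<.02)&(P[...,2]>.012)&(P[...,2]<.03)
q=P[k][:,:2]-[.4604,.0595]; c,s=np.cos(-.072),np.sin(-.072); a=q@[c,s]*1e3; b=q@[-s,c]*1e3
print(np.percentile(a,[1,99]))
for lo in range(-75,75,15):
    t=(a>lo)&(a<lo+15)
    if t.sum()>20: print(lo,np.percentile(b[t],[3,97]).round(1))
plan([.573,.37,.17],.5)
E
```

```text
[0.46152777 0.09926245 0.15672204] 0.006956168325340583
cap rect c [0.5083 0.0563] cen [0.5081 0.0563] LxW 47.6 10.2 yaw rect -0.073 mom -0.075 px [333. 117.]
[-68.97514218  71.11376761]
-75 [-3.7  5.5]
-60 [-3.8  5.4]
-45 [-4.2  5.5]
-30 [-4.   5.4]
-15 [-4.   5.4]
0 [-4.   5.4]
15 [-4.   5.5]
30 [-4.4  5.7]
45 [-4.5  5.8]
60 [-4.3  5.6]
shift [  91.3 -278.2  -13.5] turn [-0.000e+00  1.000e-03 -2.144e+00] t 19.5
```

View pics/wrist11.png

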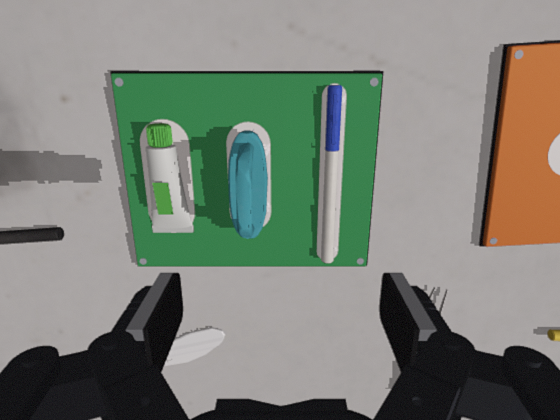

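The pen is centred on its bar within 1 mm, so the green kit is done. The loupe is round, so I'll keep the tool yaw.

Emit:
step_arm([
  [88, -293, 0, 0, 0, 0, 80],
  [88, -293, 0, 0, 0, 0, 80],
  [88, -293, 0, 0, 0, 0, 80],
  [88, -293, 0, 0, 0, 0, 80],
  [88, -293, 0, 0, 0, 0, 80],
  [88, -293, 0, 0, 0, 0, 80],
  [88, -293, 0, 0, 0, 0, 80],
  [88, -293, 0, 0, 0, 0, 80],
])

```text
clock: 20.3
tcp_pos: [0.5712, 0.3864, 0.156]
orientation: [3.138, -0.111, -0.0]
contact_force: [0.3, -0.7, 0.3]
grip_width: 0.0802
gripper_force: 0.0
```

Emit:
step_arm([
  [0, 0, 0, 0, 0, 0, 80],
  [0, 0, 0, 0, 0, 0, 80],
  [0, 0, 0, 0, 0, 0, 80],
])

```text
clock: 20.6
tcp_pos: [0.5709, 0.3844, 0.1574]
orientation: [-3.139, 0.117, 0.0]
contact_force: [0.3, -0.2, 0.2]
grip_width: 0.0804
gripper_force: 0.0
```

```bash
python3 - <<'E'
from h import *
f=grab('wrist'); np.savez('wrist12.npz',**f); o=r.get_obs(); print(o['tcp_pos'],abs(o['qvel']).max(),o['joints'].round(2))
H,S,V=hsv(f); P=cloud(f); d=f['depth']>0
k=d&(P[...,2]>.012)&(P[...,2]<.045)&(V<110)&(np.hypot(P[...,0]-.574,P[...,1]-.385)<.06)
n,l,s,c=cv2.connectedComponentsWithStats(k.astype(np.uint8)); i=1+np.argmax(s[1:,4]); q=P[l==i]; print(s[i],c[i].round())
for lo,hi in((.028,.042),(.033,.040)):
    t=q[(q[:,2]>lo)&(q[:,2]<hi)]; (cc,rr)=cv2.minEnclosingCircle(((t[:,:2]-[.57,.38])*1e3).astype(np.float32)); print(len(t),np.array(cc)/1e3+[.57,.38],rr,cv2.minAreaRect(((t[:,:2]-[.57,.38])*1e3).astype(np.float32)))
rects(f,(V<90)&(l==i),(0,0,560,420),.034,80,3,'loupe')
E
```

```text
[0.57085916 0.38493672 0.15731374] 0.00838657581244313 [-1.32  0.82  1.05  1.63 -0.77  1.16 -1.71]
[ 266  155   51   54 1419] [290. 185.]
1214 [0.57511438 0.37598037] 18.71803855895996 ((5.461526870727539, -4.053701400756836), (36.5057373046875, 36.43998336791992), 36.95281982421875)
549 [0.57507865 0.3758795 ] 18.70207977294922 ((5.45976448059082, -4.055028915405273), (36.50132751464844, 36.43998336791992), 36.95281982421875)
loupe rect c [0.5768 0.3758] cen [0.5764 0.376 ] LxW 39.7 36.9 yaw rect -0.074 mom 0.064 px [291. 181.]
```

Emit:
step_arm([
  [5, 8.5, 40, 0, 0, 0, 70],
  [5, 8.5, 85, 0, 0, 0, 65],
  [5, 8.5, 120, 0, 0, 0, 65],
  [5, 8.5, 140, 0, 0, 0, 65],
  [5, 8.5, 148, 0, 0, 0, 65],
  [5, 8.5, 148, 0, 0, 0, 65],
])

```text
clock: 21.25
tcp_pos: [0.5754, 0.377, 0.009]
orientation: [3.139, -0.114, -0.0]
contact_force: [0.2, -0.5, 0.5]
grip_width: 0.0652
gripper_force: 0.0
```

Emit:
step_arm([
  [0, 0, 0, 0, 0, 0, 25],
  [0, 0, 0, 0, 0, 0, 25],
  [0, 0, 0, 0, 0, 0, 25],
  [0, 0, 0, 0, 0, 0, 25],
  [0, 0, 0, 0, 0, 0, 25],
  [0, 0, 0, 0, 0, 0, 25],
  [0, 0, 0, 0, 0, 0, 25],
], grip_force=40)

```text
clock: 21.95
tcp_pos: [0.5764, 0.3776, 0.0111]
orientation: [-3.138, 0.114, -0.003]
contact_force: [-1.5, -0.2, 7.0]
grip_width: 0.0351
gripper_force: 39.9
```

```bash
python3 -c "
from h import *
plan([.4686,-.1316,.18],-.072-1.571)"
```

```text
shift [ -70.4  515.4 -170. ] turn [-0.002 -0.002 -0.   ] t 21.95
```

Emit:
step_arm([
  [0, 0, -50, 0, 0, 0, 25],
  [0, 0, -100, 0, 0, 0, 25],
  [0, 30, -130, 0, 0, 0, 25],
  [-70, 515, -140, 0, 0, 0, 25],
  [-70, 515, -140, 0, 0, 0, 25],
  [-70, 515, -140, 0, 0, 0, 25],
  [-70, 515, -140, 0, 0, 0, 25],
  [-70, 515, -140, 0, 0, 0, 25],
])

```text
clock: 22.75
tcp_pos: [0.5191, 0.1015, 0.1447]
orientation: [-3.138, 0.113, -0.002]
contact_force: [1.7, 0.5, 0.5]
grip_width: 0.0347
gripper_force: 40.3
```

```bash
python3 -c "
from h import *
plan([.4686,-.1316,.10],-.011-1.571)"
```

```text
shift [-33.6 236.2  44.4] turn [-0.001 -0.001 -0.061] t 22.75
```

Emit:
step_arm([
  [-33, 214, 0, 0, 0, -0.06, 25],
  [-33, 214, 0, 0, 0, -0.06, 25],
  [-33, 214, 0, 0, 0, -0.06, 25],
  [-33, 214, 20, 0, 0, -0.06, 25],
  [-33, 214, 60, 0, 0, -0.06, 25],
  [-33, 214, 60, 0, 0, -0.06, 25],
  [-33, 214, 60, 0, 0, -0.06, 25],
  [-33, 214, 60, 0, 0, -0.06, 25],
])

```text
clock: 23.55
tcp_pos: [0.4726, -0.1071, 0.0852]
orientation: [-3.141, 0.017, -0.003]
contact_force: [0.3, 1.2, -0.8]
grip_width: 0.0348
gripper_force: 40.4
```

```bash
python3 - <<'E'
from h import *
f=grab('wrist'); np.savez('wrist13.npz',**f); o=r.get_obs(); print(o['tcp_pos'],abs(o['qvel']).max(),o['joints'].round(2))
plan([.4686,-.1316,.0185],-.011-1.571)
R=Ro.from_rotvec(o['orientation']).as_matrix(); H,S,V=hsv(f)
P=(cloud(f)-o['tcp_pos'])@R*1e3; z=P[...,2]
k=(f['depth']>0)&(z>-33)&(z<-15)&(abs(P[...,0])<30)&(abs(P[...,1])<16)&(V<120)
q=P[k]
for lo,hi in((-33,-28),(-28,-25),(-25,-20),(-20,-15)):
    t=q[(q[:,2]>lo)&(q[:,2]<hi)]
    if len(t)>20: print(lo,len(t),np.percentile(t[:,0],[1,99]).round(1),np.percentile(t[:,1],[1,99]).round(1))
E
```

```text
[ 0.47283088 -0.10679437  0.08526636] 0.010334067150836894 [-0.65  0.58  0.98  2.17 -0.72  0.76 -0.77]
shift [-4.1 24.9 66.8] turn [-0.    -0.002  0.001] t 23.6
-28 411 [-18.8  16.9] [-15.9  15.7]
-25 2108 [-18.6  17.4] [-15.7  15.8]
-20 2519 [-16.9  17.2] [-14.5  15.7]
```

Emit:
step_arm([
  [-3, 25, 0, 0, 0, 0, 25],
  [-3, 25, 25, 0, 0, 0, 25],
  [-3, 25, 50, 0, 0, 0, 25],
  [-3, 25, 62, 0, 0, 0, 25],
  [-3, 25, 66, 0, 0, 0, 25],
  [-3, 25, 66, 0, 0, 0, 25],
  [-3, 25, 66, 0, 0, 0, 25],
])

```text
clock: 24.3
tcp_pos: [0.4691, -0.1324, 0.019]
orientation: [3.141, -0.017, 0.003]
contact_force: [-0.0, 0.8, -0.9]
grip_width: 0.0349
gripper_force: 40.3
```

```bash
python3 -c "
from h import *
plan([.4694,-.1316,.0175],-.011-1.571)"
```

```text
shift [ 0.3 -0.9  1.5] turn [ 0.    -0.002  0.   ] t 24.3
```

Emit:
step_arm([
  [0.3, -0.8, 1, 0, 0, 0, 25],
  [0.3, -0.8, 1.5, 0, 0, 0, 25],
  [0.3, -0.8, 1.5, 0, 0, 0, 60],
  [0.3, -0.8, 1.5, 0, 0, 0, 60],
  [0.3, -0.8, 1.5, 0, 0, 0, 60],
  [0.3, -0.8, -25, 0, 0, 0, 65],
  [0.3, -0.8, -75, 0, 0, 0, 75],
  [0.3, -0.8, -125, 0, 0, 0, 80],
])

```text
clock: 25.1
tcp_pos: [0.4674, -0.1321, 0.144]
orientation: [3.141, -0.02, -0.004]
contact_force: [1.6, 0.8, 0.8]
grip_width: 0.0799
gripper_force: 0.0
```

Emit:
step_arm([
  [0, 0, -15, 0, 0, 0, 80],
  [0, 0, -15, 0, 0, 0, 80],
  [0, 0, -15, 0, 0, 0, 80],
  [0, 0, -15, 0, 0, 0, 80],
])

```text
clock: 25.5
tcp_pos: [0.4675, -0.1316, 0.1569]
orientation: [-3.141, 0.019, 0.003]
contact_force: [0.7, 0.0, -0.3]
grip_width: 0.0799
gripper_force: 0.0
```

```bash
python3 - <<'E'
from h import *
f=grab('wrist'); np.savez('wrist14.npz',**f); o=r.get_obs(); print(o['tcp_pos'],abs(o['qvel']).max())
H,S,V=hsv(f); P=cloud(f)
rects(f,(S<60)&(V>165),(200,60,480,300),.008,300,3,'bar')
k=(f['depth']>0)&(P[...,2]>.034)&(P[...,2]<.052)&(np.hypot(P[...,0]-.4686,P[...,1]+.1316)<.04)
q=P[k]; print(len(q),np.percentile(q[:,2],[50,98]),cv2.minEnclosingCircle(((q[:,:2]-[.4686,-.1316])*1e3).astype(np.float32)))
plan([.43,.36,.16],0)
E
```

```text
[ 0.4674294  -0.13173538  0.1569193 ] 0.0047181050396410094
bar rect c [ 0.468 -0.217] cen [ 0.468  -0.2169] LxW 139.1 18.2 yaw rect -0.013 mom -0.012 px [387. 172.]
2131 [0.03776258 0.0448129 ] ((-0.8065435886383057, -1.4586483240127563), 18.743053436279297)
shift [ -43.4 -491.2   -3. ] turn [-0.002  0.002 -1.583] t 25.55
```

The loupe stands within about 1.8 mm of the disc centre, inside the disc. On to the marker.

Emit:
step_arm([
  [-43, -491, -3, 0, 0, -1.58, 80],
  [-43, -491, -3, 0, 0, -1.58, 80],
  [-43, -491, -3, 0, 0, -1.58, 80],
  [-43, -491, -3, 0, 0, -1.58, 80],
  [-43, -491, -3, 0, 0, -1.58, 80],
  [-43, -491, -3, 0, 0, -1.58, 80],
  [-43, -491, -3, 0, 0, -1.58, 80],
  [-43, -491, -3, 0, 0, -1.58, 80],
])

```text
clock: 26.35
tcp_pos: [0.4372, 0.2685, 0.1596]
orientation: [2.598, 1.766, -0.002]
contact_force: [1.3, -1.2, 0.5]
grip_width: 0.0797
gripper_force: 0.0
```

Emit:
step_arm([
  [0, 0, 0, 0, 0, 0, 80],
  [0, 0, 0, 0, 0, 0, 80],
])

```text
clock: 26.55
tcp_pos: [0.4376, 0.2672, 0.1595]
orientation: [2.602, 1.76, -0.003]
contact_force: [0.6, -1.3, 0.5]
grip_width: 0.0798
gripper_force: 0.0
```

```bash
python3 -c "
from h import *
plan([.43,.36,.16],0)"
```

```text
shift [ 83.3 -41.6  -0.7] turn [-0.001  0.002 -0.381] t 26.55
```

Emit:
step_arm([
  [83, -42, 0, 0, 0, -0.38, 80],
  [83, -42, 0, 0, 0, -0.38, 80],
  [83, -42, 0, 0, 0, -0.38, 80],
  [83, -42, 0, 0, 0, -0.38, 80],
  [83, -42, 0, 0, 0, -0.38, 80],
  [83, -42, 0, 0, 0, -0.38, 80],
])

```text
clock: 27.15
tcp_pos: [0.4309, 0.3572, 0.1603]
orientation: [2.231, 2.212, -0.002]
contact_force: [-0.8, -0.8, -0.7]
grip_width: 0.08
gripper_force: 0.0
```

```bash
python3 - <<'E'
from h import *
f=grab('wrist'); np.savez('wrist15.npz',**f); o=r.get_obs(); print(o['tcp_pos'],abs(o['qvel']).max(),o['joints'].round(2))
H,S,V=hsv(f); P=cloud(f); d=f['depth']>0
k=d&(P[...,2]>.004)&(P[...,2]<.025)&(V<90)
k[:, :150]=0; k[:,410:]=0
n,l,s,c=cv2.connectedComponentsWithStats(k.astype(np.uint8)); i=1+np.argmax(s[1:,4]); print(s[i],c[i].round())
R=rects(f,l==i,(0,0,560,420),.009,80,3,'marker')
q=P[l==i]; print(cv2.minAreaRect(((q[:,:2]-[.43,.36])*1e3).astype(np.float32)),np.percentile(q[:,2],[5,50,95]))
rects(f,V<75,(150,30,410,350),.007,300,3,'dark')
c,a=R[0][0],R[0][4]; a=a%np.pi; plan([*c,.005],a-np.pi/2)
E
```

```text
[0.43082507 0.35763963 0.16042683] 0.0080823240756358 [-1.35  0.45  0.71  1.94 -0.37  0.89 -0.46]
[ 270   97   16  159 2175] [278. 173.]
marker rect c [0.4279 0.3552] cen [0.428  0.3566] LxW 132.8 11.3 yaw rect -1.569 mom -1.571 px [278. 175.]
((-2.0481929779052734, -4.234039306640625), (11.365290641784668, 131.8028564453125), 0.09904938191175461) [0.00834094 0.0109577  0.01272506]
dark rect c [0.4712 0.228 ] cen [0.5132 0.2283] LxW 163.7 83.0 yaw rect -0.008 mom -0.052 px [329. 314.]
dark rect c [0.3232 0.229 ] cen [0.3221 0.2297] LxW 86.4 29.6 yaw rect 1.449 mom 1.364 px [165. 311.]
dark rect c [0.4281 0.355 ] cen [0.4282 0.3562] LxW 134.4 11.8 yaw rect 1.566 mom -1.569 px [278. 175.]
shift [ -2.4  -2.8 155.4] turn [-0.     0.001 -0.009] t 27.2
```

Emit:
step_arm([
  [-2.4, -2.8, 50, 0, 0, -0.008, 40],
  [-2.4, -2.8, 100, 0, 0, -0.008, 40],
  [-2.4, -2.8, 130, 0, 0, -0.008, 40],
  [-2.4, -2.8, 150, 0, 0, -0.008, 40],
  [-2.4, -2.8, 156, 0, 0, -0.008, 40],
  [-2.4, -2.8, 156, 0, 0, -0.008, 40],
  [-2.4, -2.8, 156, 0, 0, -0.008, 40],
])

```text
clock: 27.9
tcp_pos: [0.4284, 0.3573, 0.0056]
orientation: [2.217, 2.226, 0.003]
contact_force: [0.3, 0.1, 0.6]
grip_width: 0.0402
gripper_force: 0.0
```

Emit:
step_arm([
  [0, 0, 0, 0, 0, 0, 4],
  [0, 0, 0, 0, 0, 0, 4],
  [0, 0, 0, 0, 0, 0, 4],
  [0, 0, 0, 0, 0, 0, 4],
  [0, 0, 0, 0, 0, 0, 4],
  [0, 0, 0, 0, 0, 0, 4],
], grip_force=30)

```text
clock: 28.5
tcp_pos: [0.4281, 0.3577, 0.0057]
orientation: [-2.216, -2.227, -0.003]
contact_force: [-1.1, -0.7, 6.2]
grip_width: 0.0104
gripper_force: 30.4
```

```bash
python3 -c "
from h import *
plan([.468,-.2168,.17],-.012-1.571)"
```

```text
shift [-574.4   37.3 -165.2] turn [-1.000e-03 -2.000e-03  1.588e+00] t 28.5
```

Emit:
step_arm([
  [0, 0, -40, 0, 0, 0, 4],
  [0, 0, -90, 0, 0, 0, 4],
  [0, 0, -140, 0, 0, 0, 4],
  [-574, 37, -145, 0, 0, 1.58, 4],
  [-574, 37, -145, 0, 0, 1.58, 4],
  [-574, 37, -145, 0, 0, 1.58, 4],
  [-574, 37, -145, 0, 0, 1.58, 4],
  [-574, 37, -145, 0, 0, 1.58, 4],
])

```text
clock: 29.3
tcp_pos: [0.4447, 0.1062, 0.1473]
orientation: [-2.88, -1.252, -0.002]
contact_force: [1.3, -0.5, -0.5]
grip_width: 0.0105
gripper_force: 29.7
```

```bash
python3 -c "
from h import *
plan([.468,-.2168,.14],-.012-1.571)"
```

```text
shift [-220.2  237.4    6.7] turn [-0.001 -0.001  0.832] t 29.3
```

Emit:
step_arm([
  [-203, 220, 0, 0, 0, 0.75, 4],
  [-203, 220, 0, 0, 0, 0.75, 4],
  [-203, 220, 0, 0, 0, 0.75, 4],
  [-203, 220, 0, 0, 0, 0.75, 4],
  [-203, 220, 0, 0, 0, 0.75, 4],
  [-203, 220, 0, 0, 0, 0.75, 4],
  [-203, 220, 0, 0, 0, 0.75, 4],
  [-203, 220, 0, 0, 0, 0.75, 4],
])

```text
clock: 30.1
tcp_pos: [0.4684, -0.1924, 0.147]
orientation: [-3.139, -0.113, -0.001]
contact_force: [-0.8, 1.3, -0.7]
grip_width: 0.0106
gripper_force: 29.7
```

```bash
python3 -c "
from h import *
plan([.468,-.2168,.07],-.012-1.571)"
```

```text
shift [-2.2 24.4 77. ] turn [-0.    -0.001  0.084] t 30.1
```

Emit:
step_arm([
  [0, 24, 0, 0, 0, 0.084, 4],
  [0, 24, 20, 0, 0, 0.084, 4],
  [0, 24, 60, 0, 0, 0.084, 4],
  [0, 24, 80, 0, 0, 0.084, 4],
  [0, 24, 80, 0, 0, 0.084, 4],
  [0, 24, 80, 0, 0, 0.084, 4],
])

```text
clock: 30.7
tcp_pos: [0.4712, -0.2132, 0.0671]
orientation: [-3.141, 0.009, 0.0]
contact_force: [0.4, 0.2, 0.3]
grip_width: 0.0107
gripper_force: 29.7
```

```bash
python3 - <<'E'
from h import *
f=grab('wrist'); np.savez('wrist16.npz',**f); o=r.get_obs(); print(o['tcp_pos'],abs(o['qvel']).max(),o['joints'].round(2))
plan([.468,-.2168,.0145],-.012-1.571)
R=Ro.from_rotvec(o['orientation']).as_matrix(); H,S,V=hsv(f)
P=(cloud(f)-o['tcp_pos'])@R*1e3; z=P[...,2]
k=(f['depth']>0)&(z>-15)&(z<8)&(P[...,0]>15)&(P[...,0]<100)&(abs(P[...,1])<14)&(V<90)
q=P[k]; print(len(q),np.percentile(q[:,0],[1,99.5]).round(1))
for a in range(20,80,10):
    s=q[(q[:,0]>a)&(q[:,0]<a+10)]
    if len(s)>5: print(a,len(s),'y',np.percentile(s[:,1],[2,98]).round(1),'z',np.percentile(s[:,2],[5,50]).round(1))
E
```

```text
[ 0.47165829 -0.21371266  0.06768963] 0.011474755012136304 [-0.38  0.65  0.92  2.1  -0.76  0.77 -0.55]
shift [-3.7  3.1 53.2] turn [-0.    -0.001  0.006] t 30.75
3605 [15.6 63.7]
20 647 y [-5.4  5.4] z [-6.6 -4.8]
30 709 y [-5.4  5.6] z [-6.5 -4.9]
40 764 y [-5.6  5.5] z [-6.5 -4.9]
50 803 y [-5.5  5.7] z [-6.4 -4.8]
60 382 y [-5.4  5.3] z [-5.9 -4.1]
```

Emit:
step_arm([
  [-1.3, 3, 0, 0, 0, 0.006, 4],
  [-1.3, 3, 20, 0, 0, 0.006, 4],
  [-1.3, 3, 38, 0, 0, 0.006, 4],
  [-1.3, 3, 48, 0, 0, 0.006, 4],
  [-1.3, 3, 51.5, 0, 0, 0.006, 4],
  [-1.3, 3, 51.5, 0, 0, 0.006, 4],
  [-1.3, 3, 51.5, 0, 0, 0.006, 4],
])

```text
clock: 31.45
tcp_pos: [0.4698, -0.2179, 0.0159]
orientation: [3.141, -0.023, 0.002]
contact_force: [0.3, 0.1, -0.2]
grip_width: 0.0109
gripper_force: 29.7
```

```bash
python3 -c "
from h import *
plan([.4704,-.2168,.0143],-.012-1.571)"
```

```text
shift [ 0.5 -1.1  1.6] turn [ 0.    -0.001 -0.002] t 31.45
```

Emit:
step_arm([
  [0.5, -1, 1, 0, 0, 0, 4],
  [0.5, -1, 1.8, 0, 0, 0, 4],
  [0.5, -1, 1.8, 0, 0, 0, 25],
  [0.5, -1, 1.8, 0, 0, 0, 25],
  [0.5, -1, 1.8, 0, 0, 0, 25],
  [0.5, -1, -25, 0, 0, 0, 30],
  [0.5, -1, -75, 0, 0, 0, 60],
  [0.5, -1, -125, 0, 0, 0, 80],
])

```text
clock: 32.25
tcp_pos: [0.469, -0.2166, 0.1412]
orientation: [-3.141, 0.023, 0.004]
contact_force: [1.5, -0.7, 0.3]
grip_width: 0.058
gripper_force: 0.0
```

Emit:
step_arm([
  [0, -50, -15, 0, 0, 0, 80],
  [0, -90, -15, 0, 0, 0, 80],
  [0, -90, -15, 0, 0, 0, 80],
  [0, -90, -15, 0, 0, 0, 80],
  [0, -90, -15, 0, 0, 0, 80],
])

```text
clock: 32.75
tcp_pos: [0.471, -0.1274, 0.1552]
orientation: [3.141, -0.024, 0.0]
contact_force: [-1.5, -0.3, -0.0]
grip_width: 0.0804
gripper_force: 0.0
```

```bash
python3 - <<'E'
from h import *
f=grab('wrist'); np.savez('wrist17.npz',**f); save(f,'pics/wrist17.png'); o=r.get_obs(); print(o['tcp_pos'],abs(o['qvel']).max())
H,S,V=hsv(f); P=cloud(f)
k=(f['depth']>0)&(P[...,2]>.034)&(P[...,2]<.052)&(np.hypot(P[...,0]-.4686,P[...,1]+.1316)<.04)
q=P[k]; print('loupe',len(q),cv2.minEnclosingCircle(((q[:,:2]-[.4686,-.1316])*1e3).astype(np.float32)))
k=(f['depth']>0)&(P[...,2]>.013)&(P[...,2]<.03)&(abs(P[...,0]-.468)<.09)&(abs(P[...,1]+.2168)<.02)
q=P[k]; print('marker',len(q),cv2.minAreaRect(((q[:,:2]-[.468,-.2168])*1e3).astype(np.float32)))
orange=(H<20)&(S>110); rects(f,orange,(0,0,560,420),.008,3000,9,'board')
E
```

```text
[ 0.47087608 -0.12788656  0.1552056 ] 0.0127209004738339
loupe 2145 ((-0.765988290309906, -1.341935396194458), 18.714176177978516)
marker 2593 ((-0.11161041259765625, 0.45278215408325195), (12.570426940917969, 133.3304901123047), 88.98798370361328)
board rect c [ 0.4674 -0.1716] cen [ 0.4693 -0.1716] LxW 199.4 162.7 yaw rect 1.556 mom 1.551 px [336. 170.]
```

View pics/wrist17.png

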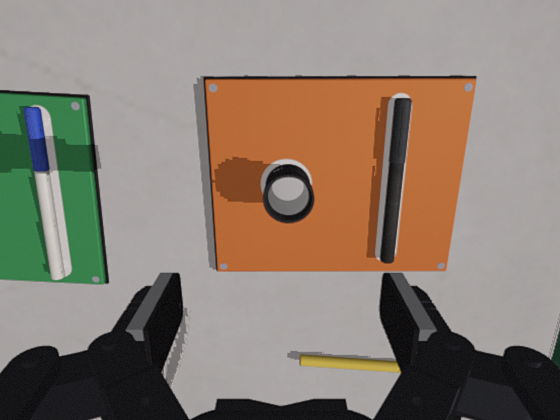

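The marker lies centred on its bar at (396,180), within 0.5 mm. The loupe stands on the disc at (288,190), about 1.5 mm off centre. Nothing is touching the gripper, so I'm handing in.

```bash
python3 -c "
from h import *
print(r.hand_in())"
```

```text
the job is handed in; nothing more can be done
None
```

Both kits are on their boards and the job is handed in at about 33 s: by camera, all five pieces are on their shapes, the loupe about 1.5 mm off centre and the rest within about 1 mm; I didn't touch the tape roll, parts case or yellow pen.

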